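Load the cold chamber's door rack and snap its door shut

TASK

Put the tall white bottle from the bench into the rack on the inside of the cold chamber's door, and leave the chamber shut. Pull the door open through its roller catch, set the bottle down upright on the rack's floor, then push the door until the catch snaps and holds it shut against the seal. Handle the door gently: no slamming, no leaning on it once it is home, and leave the other things on the bench alone.

Things in the scene. Friction and masses are not known exactly. Their poses are not given: they have to be found in the camera images.
- chamber: the cold chamber, a fixed box of clear blue acrylic in an aluminium frame, 250 wide, 220 deep, 310 mm high; origin: centre of its underside; local -x points out of its front, which is turned mostly to the robot's left. The door hangs on the front, hinged at the local +y end (far from the robot); its free edge is the end nearest the robot
- seal: black rubber seal round the chamber's opening, fixed to the chamber (origin as the chamber's); the shut door rests on it and it yields only a fraction of a mm
- door (a joint): angle of the upright door, rad: 0 shut (rests within 0.004), grows as it opens (clockwise from above), stop at 1.75; stays where left. Roller catch: 7 to 16 N at the handle to pull through, 13 to 20 N to push past. Pushing meets the rollers at about 0.05; the crest lies 1.5 to 4 mm of edge travel before shut (setting varies); past it the rollers draw the door shut and the push turns to a pull
- catch: the sprung roller catch: under the chamber's roof near the door's free edge, two sprung rollers of diameter 10 mm, 16 mm apart, grip a round-headed steel strike on the inside of the door, 214 mm from the hinge, 284 mm above the bench; origin midway between the rollers. Its plate can sit up to 0.8 mm forward or back
- door_hinge (a point): a point on the vertical hinge axis, 290 mm above the bench; turns with the door: local +x towards the inside of the door, local -y along the door to its free edge, 242 mm away; z up. Panel 12 mm thick, centred on the hinge axis, from 35 to 305 mm above the bench
- handle_grip (a point): point on the axis of the steel bar handle where it can be pinched from above: upright round bar, diameter 12 mm, outside the door near its free edge, 205 mm from the hinge along the door, axis 50 mm off the outer face. This point is 290 mm above the bench, the bar's top 22 mm higher (7 mm above the door), its feet (rods to the door) begin 50 mm below it. Axes as the door_hinge point
- rack: white plastic rack on the inside of the door, 130 mm along the door, 90 mm deep inside, rim 36 mm above its floor (origin on the hinge axis at bench height)
- rack_floor (a point): centre of the rack's inner floor, 165 mm above the bench, 105 mm from the hinge along the door, 46 mm from the door's inner face; axes as the door_hinge point; the clear floor reaches +-44 mm in x and +-61 mm in y
- bottle: the tall white bottle, 120 mm high, body diameter 50 mm up to 68 mm, black cap diameter 36 mm from 88 to 120 mm; 110 to 220 g; origin: centre of its underside, z up; stands on the bench to the robot's left
- oil_jar: squat amber glass jar, diameter 72, 65 mm high; leave alone; origin: centre of its underside
- spanner: steel spanner lying on the bench; leave alone; origin under its middle
- valve: brass service valve with a black cap, 66 mm high, standing on the bench; leave alone; origin: centre of its underside
Not all that is in view belongs to the job. Leave any orange look-alike of the bottle alone.

How it is judged:
On the way, in this order (a step that is already met when the one before it is completed fails the run):
1. the door has been pulled open through its catch, more than 30 degrees (value of joint door above 0.53 rad), for 0.1 s.
2. the bottle stands upright on the rack's floor while the door is open, let go (x of bottle in the frame of rack_floor between -0.026 and 0.026 m and y of bottle in the frame of rack_floor between -0.042 and 0.042 m and z of bottle in the frame of rack_floor between -0.006 and 0.006 m and angle between bottle's own z axis and vertical below 0.1 rad and value of joint door above 0.3 rad and contact force between the fingers and bottle below 0.1 N), for 0.2 s.
At the end, for the whole second after the job is handed in: The door is snapped shut on its seal (within 0.006 rad) and at rest, and the bottle stands upright (within 6 degrees) and still on the rack's floor inside (value of joint door below 0.006 rad and velocity of joint door between -0.05 and 0.05 rad/s and x of bottle in the frame of rack_floor between -0.026 and 0.026 m and y of bottle in the frame of rack_floor between -0.042 and 0.042 m and z of bottle in the frame of rack_floor between -0.006 and 0.006 m and angle between bottle's own z axis and vertical below 0.1 rad and linear speed of bottle below 0.02 m/s); the robot touches nothing.
It fails at once if the seal is pressed with more than 28 N (door slammed, or leant on when already home) (contact force between seal and anything else above 28 N).
It fails at once if the door is slammed or flung (faster than 3 rad/s) (velocity of joint door above 3 rad/s or velocity of joint door below -3 rad/s).
It fails at once if the bottle is tipped over or let fall (over 0.6 m/s out of the fingers) (angle between bottle's own z axis and vertical above 0.6 rad or (linear speed of bottle above 0.6 m/s and contact force between the fingers and bottle below 0.1 N)).
It fails at once if the jar, the spanner or the valve is moved more than 3 cm (distance of any of oil_jar, spanner, valve from where it was at the start of the episode above 0.03 m).
It also fails if it takes over 72 s, if anything falls off the work surface, if the arm or the gripper's body presses on something with over 40 N, if the wrist force passes 120 N, or if a joint passes its speed limit or range.

ROBOT

A 7-joint arm with a two-finger parallel gripper is mounted at the origin on the work surface. World frame = base frame: x ahead of the robot, y to its left, z up, the work surface at z = 0. Lengths are in m, angles in rad, forces in N, time in s.
With the tool pointing down it reaches from about 0.4 to 0.85 m from the base axis. Payload 6.9 kg.
Tool frame: the origin (TCP) lies on the centre line of the jaws, within the pads' length; the fingertips stand ctrl.tip_extent ahead of it and the grasp point (between the pads) lies 8 mm behind it (ctrl.tip_extent is the distance from the TCP to the fingertips, in m); z points along the fingers, x is the direction in which the jaws open and shut, and the axes are right-handed (so a half turn about z gives the same grasp; the last joint's range is limited). The gripper opens to 85 mm and grips with 20 to 120 N. Pads are 22 mm wide; open, the fingers measure 114 mm over their backs; the gripper's body (76 mm by 85 mm) begins 54 mm behind the grasp point. The pads swing forward as they close: fully open they stand 13 mm farther back than shut.
Start: joints at [-1.032, 0.507, -0.238, 1.5, 0.126, 1.149, -0.155], TCP at [0.262, 0.567, 0.242] pointing down, gripper open.
Joint ranges: [-3.08, 3.08], [-0.24, 2.05], [-1.43, 1.35], [0, 2.5], [-1.52, 4.66], [0.17, 1.96], [-2.89, 2.89]. Speed limits (rad/s): [2.39, 2.39, 3.14, 3.14, 3.14, 3.14, 3.14].

INTERFACE

Orientations are given as a 3x3 rotation matrix whose columns are the frame's x, y, z axes.
In Python, from bench import ctrl gives the robot as it stands. The module is installed in compiled form; this text tells all that it offers.
- The arm moves only by the tool play_rows, never from a script. Its argument "commands" is a list of rows, each a list of 7 numbers: the shift along the world's x, y, z in cm, then the turn, a rotation vector about the world's x, y, z in rad, then the closure, from 0 (fully open) to 1 (shut). In form: [[dx, dy, dz, wx, wy, wz, hand], ...]. A call has 1 to 5 rows; each row shifts and turns the commanded pose from where the row before left it; what a row does not reach is not made up. A row lasts 1/8 s, in which the tool goes at most 62.5 mm and 10.7 degrees, less where a joint would pass 70% of its speed; a pose out of reach is approached as far as the arm can. A call with a gripper value outside its range is refused whole. The fingers move at their own pace and stop on an object; the grip force is fixed at half the most. Time passes only in rows, so rows that do not move let the fingers close. It gives the time, the measured TCP pose, the force and the opening at its end, in the units of the state.
- ctrl.read_state(): the state, without advancing time (a new reading comes with each control period).
- ctrl.camera(name): name is "side" or "top" or "wrist"; returns (picture, depth): 480x640x3 uint8, blue, green, red; 480x640 float32, m along the optical axis (not along the pixel's ray), 0 where there is no reading.
- ctrl.camera_info(name): a dict with "fx", "fy", "cx", "cy" (pixels), "k1" (the pictures are not rectified: a ray, as slopes to the right and down, at radius r is drawn at 1 + k1 r^2 times it, then the intrinsics apply), "R" (3x3) and "t" (3): a world point X has camera coordinates R X + t. Camera axes: x right, y down, z forward; pixel columns grow to the right and rows downward; lengths in m; the calibration is good to about 2 mm. A picture is of the moment at which its call begins: read the wrist's pose just before it. camera_info takes no time and is no camera call; for the wrist camera it gives the pose at the moment of the call.
- ctrl.hand_in(): hands the job in, once; it reports no verdict.
The state is a dict: "time_s": time; "joints": joint angles; "qvel": joint speeds; "effort": joint torques, N m; "ee_pos": TCP position; "tool_rot": TCP orientation; "wrist_force": force on the tool from outside, world axes, zero at the start; "wrist_torque": the same for the moment, N m; "grip_width": finger opening in m.
Only numpy, scipy, OpenCV 4.12 (cv2) and the standard library are available. Lean on these libraries where they do the work, as an engineer would, in place of code of your own. Each camera call takes 0.05 s, during which the arm holds its last target.

## Working session

There is one attempt and no reset: what is moved stays moved. The work goes in short steps, Python scripts to look and compute and a tool call to move; the robot and the scene stay as the last step left them, time stands still between calls to the robot, and variables do not carry over. Pictures are saved under pics/ and viewed, and the job is handed in when it is done.

Besides the shell and the picture viewer there is one more tool, called as name(argument=value, ...), one argument or row to a line, values as JSON. play_rows: Moves the arm, as the interface text tells. Its arguments: {"type":"object","properties":{"commands":{"type":"array","items":{"type":"array","items":{"type":"number"}}}},"required":["commands"]}

```bash
mkdir -p pics; ls; python3 - <<'E'
from bench import ctrl
import cv2,numpy as np
s=ctrl.read_state()
print({k:np.round(v,3).tolist() for k,v in s.items()}); print(ctrl.tip_extent)
for n in ["side","top","wrist"]:
    i=ctrl.camera_info(n); p,d=ctrl.camera(n); cv2.imwrite(f"pics/{n}0.png",p); np.savez(f"{n}0.npz",p=p,d=d,**{k:np.array(v) for k,v in i.items()})
    print(n,{k:np.round(v,3).tolist() for k,v in i.items()})
E
```

```text
pics
{'time_s': 0.0, 'joints': [-1.033, 0.508, -0.237, 1.501, 0.126, 1.149, -0.155], 'qvel': [-0.002, -0.001, -0.001, 0.001, -0.0, -0.002, 0.0], 'effort': [0.001, -62.059, -2.186, -24.966, 0.013, 0.012, 0.0], 'ee_pos': [0.262, 0.567, 0.241], 'tool_rot': [[0.419, 0.908, -0.001], [0.908, -0.419, -0.002], [-0.002, 0.0, -1.0]], 'wrist_force': [-0.094, -0.176, -0.11], 'wrist_torque': [0.021, 0.053, -0.007], 'grip_width': 0.085}
0.011
side {'fx': 457.571, 'fy': 457.571, 'cx': 324.805, 'cy': 230.979, 'k1': -0.07, 'R': [[-0.708, 0.707, 0.0], [0.668, 0.669, -0.326], [-0.23, -0.23, -0.946]], 't': [0.284, -0.372, 1.263]}
top {'fx': 568.222, 'fy': 568.222, 'cx': 316.294, 'cy': 245.656, 'k1': -0.042, 'R': [[0.004, -1.0, -0.012], [-0.992, -0.003, -0.124], [0.124, 0.012, -0.992]], 't': [0.104, 0.568, 1.116]}
wrist {'fx': 362.434, 'fy': 362.434, 'cx': 321.553, 'cy': 234.334, 'k1': 0.006, 'R': [[0.419, 0.908, -0.001], [0.869, -0.401, 0.291], [0.264, -0.123, -0.957]], 't': [-0.624, -0.038, 0.379]}
```

View pics/top0.png

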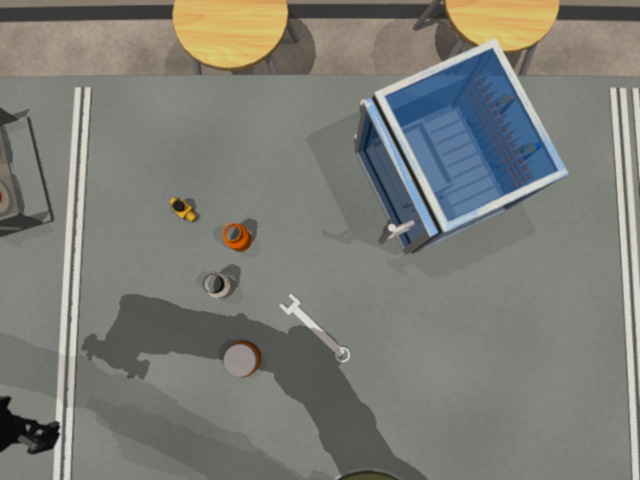

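View pics/side0.png

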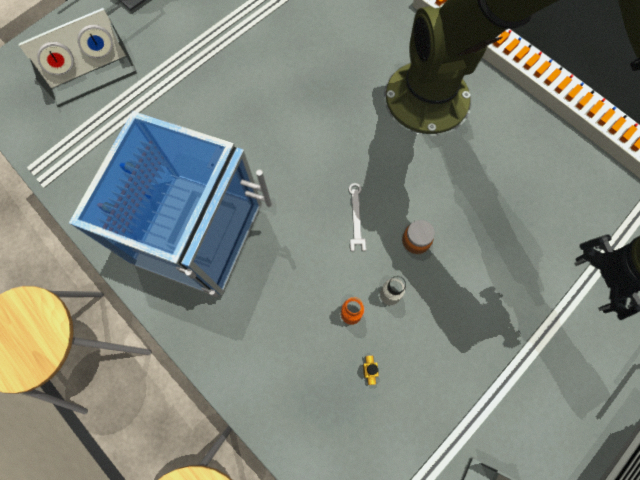

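View pics/wrist0.png

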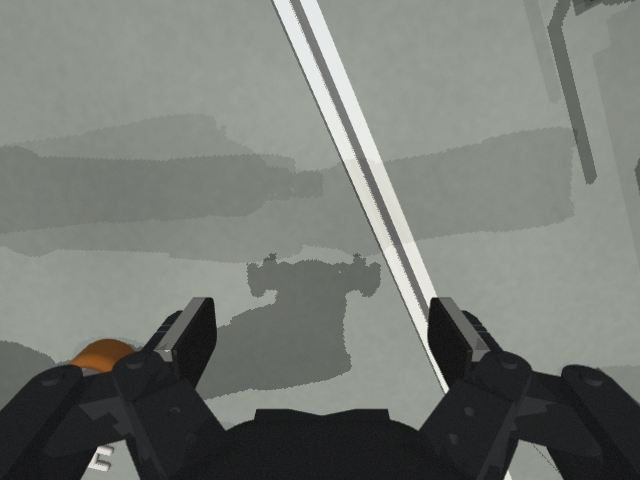

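The top view shows the bottle at about (217,285), its orange look-alike at (237,237), the jar at (241,358) and the handle top near (405,228). The door is on the chamber's left side, with its hinge at about (368,105).

```bash
cat > h.py <<'E'
import numpy as np,cv2
def K(i): return np.array([[i['fx'],0,i['cx']],[0,i['fy'],i['cy']],[0,0,1.]],float), np.array([float(i['k1']),0,0,0])
def cloud(i,d):
    k,D=K(i); u,v=np.meshgrid(np.arange(640.),np.arange(480.))
    n=cv2.undistortPoints(np.stack([u,v],-1).reshape(-1,1,2),k,D).reshape(480,640,2)
    c=np.dstack([n[...,0]*d,n[...,1]*d,d]); w=(c-np.array(i['t']))@np.array(i['R']); w[d<=0]=np.nan
    return w
def proj(i,P):
    k,D=K(i); R=np.array(i['R']);t=np.array(i['t'])
    return cv2.projectPoints(np.array(P,float).reshape(-1,1,3),cv2.Rodrigues(R)[0],t,k,D)[0].reshape(-1,2)
def atz(i,uv,z):
    k,D=K(i); n=cv2.undistortPoints(np.array(uv,float).reshape(-1,1,2),k,D).reshape(-1,2)
    R=np.array(i['R']);t=np.array(i['t']); C=-R.T@t; r=np.c_[n,np.ones(len(n))]@R
    return C+r*((z-C[2])/r[:,2])[:,None]
E
python3 - <<'E'
from h import *
for n in ["top","side"]:
    z=np.load(n+"0.npz"); w=cloud(z,z['d']); 
    print(n)
    if n=="top":
        pts=dict(bottle=(217,285),orange=(237,237),jar=(241,358),valve=(180,205),floor=(300,250))
    else: pts=dict(bottle=(395,286),orange=(352,308),jar=(418,237),handle=(262,174),floor=(300,250))
    for k,(u,v) in pts.items(): print(k,np.round(w[v,u],3))
    # raised points
    p=w.reshape(-1,3); 
    m=(p[:,2]>.10)&(p[:,2]<.13)&(p[:,1]>.05)&(p[:,0]<.8); print('cap pts',m.sum(),np.nanmean(p[m],0),np.nanmin(p[m],0),np.nanmax(p[m],0)) if m.any() else 0
    m=(p[:,2]>.307)&(p[:,2]<.32)&(p[:,1]<.1); print('bar',m.sum(),np.round(np.median(p[m],0),4) if m.any() else '',np.round(p[m][:8],3))
    img=z['p'].copy()
    cv2.imwrite(f"pics/{n}_ch.png",cv2.resize(img[20:260,340:580] if n=="top" else img[100:300,60:290],None,fx=2.4,fy=2.4,interpolation=cv2.INTER_CUBIC))
    cv2.imwrite(f"pics/{n}_bo.png",cv2.resize(img[190:310,160:280] if n=="top" else img[220:340,330:450],None,fx=4,fy=4,interpolation=cv2.INTER_CUBIC))
E
```

```text
top
bottle [0.489 0.313 0.002]
orange [ 0.59   0.274 -0.004]
jar [0.344 0.251 0.062]
valve [0.645 0.379 0.067]
floor [ 0.563  0.141 -0.003]
cap pts 225 [0.55712388 0.4076431  0.11289324] [0.46923741 0.24807943 0.10007501] [0.62095044 0.72493968 0.12474365]
bar 19883 [ 0.712  -0.1388  0.3095] [[ 0.874 -0.186  0.31 ]
 [ 0.874 -0.184  0.308]
 [ 0.872 -0.184  0.311]
 [ 0.874 -0.187  0.308]
 [ 0.874 -0.188  0.308]
 [ 0.87  -0.179  0.311]
 [ 0.87  -0.18   0.312]
 [ 0.872 -0.183  0.308]]
side
bottle [0.459 0.295 0.002]
orange [0.569 0.258 0.001]
jar [0.353 0.258 0.069]
handle [ 0.556 -0.011  0.303]
floor [ 0.557  0.07  -0.   ]
cap pts 298 [0.34925534 0.28032131 0.11403644] [-0.01851245  0.05013084  0.10029717] [0.61916624 0.91487209 0.12987157]
bar 14875 [ 0.7144 -0.1306  0.3104] [[ 0.014 -0.029  0.318]
 [ 0.014 -0.031  0.313]
 [ 0.031 -0.052  0.307]
 [ 0.028 -0.049  0.307]
 [ 0.026 -0.046  0.308]
 [ 0.024 -0.044  0.309]
 [ 0.016 -0.032  0.312]
 [ 0.037 -0.053  0.307]]
```

View pics/top_ch.png

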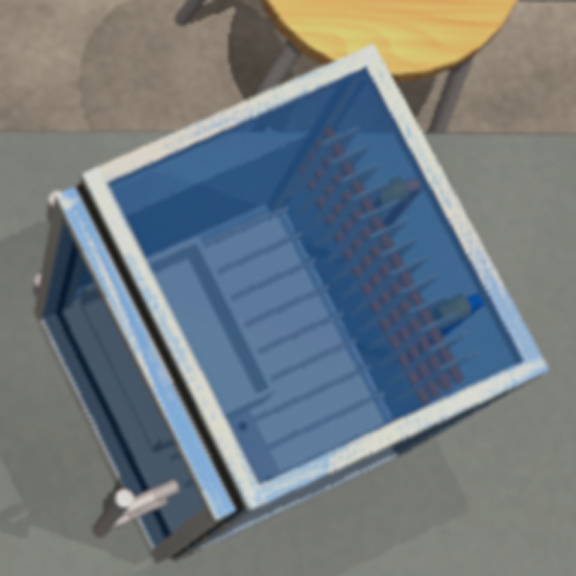

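View pics/side_ch.png

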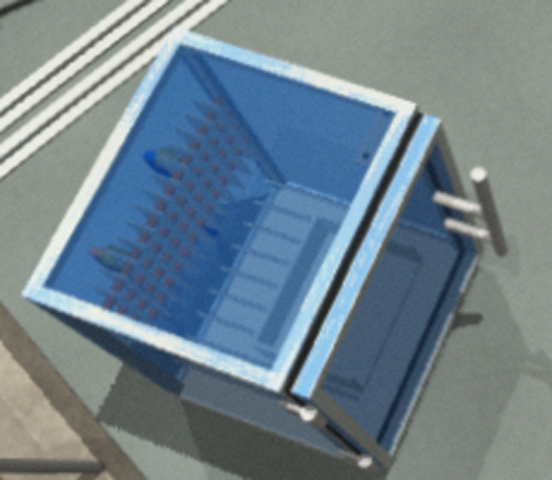

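View pics/top_bo.png

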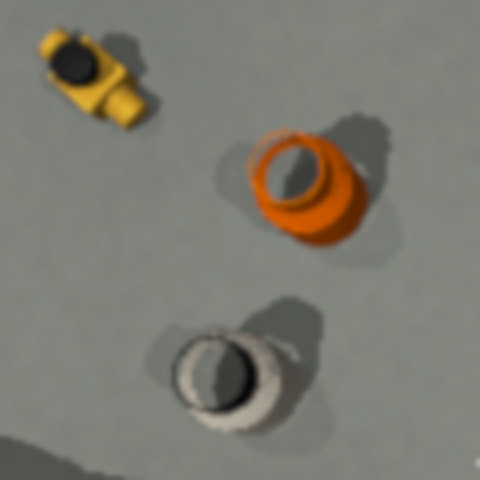

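```bash
python3 - <<'E'
from h import *
T=dict(np.load("top0.npz"));S=dict(np.load("side0.npz"))
c=lambda a:[(340+x/2.4,20+y/2.4) for x,y in a]
cs=lambda a:[(60+x/2.4,100+y/2.4) for x,y in a]
print('bar top',atz(T,c([(124,497)]),.312),atz(S,cs([(479,174)]),.312))
print('door outer strip top view',atz(T,c([(60,195),(215,520)]),.305),'inner',atz(T,c([(78,185),(237,510)]),.305))
print('side outer',atz(S,cs([(440,122),(307,400)]),.305),'inner',atz(S,cs([(424,115),(291,392)]),.305))
print('chamber corners top (hingefront, freefront, freeback, hingeback)\n',atz(T,c([(83,177),(252,507),(549,368),(374,45)]),.31))
print('side\n',atz(S,cs([(418,103),(178,32),(22,293),(283,388)]),.31))
cap=lambda a:[(160+x/4,190+y/4) for x,y in a]
print('cap center',atz(T,cap([(216,373)]),.12))
w=cloud(T,T['d']);
for r in range(278,300,2): print(r,[f"{w[r,x,2]:.3f}" for x in range(200,236,3)])
E
```

```text
bar top [[ 0.56231666 -0.01343125  0.312     ]] [[ 0.55954951 -0.0118941   0.312     ]]
door outer strip top view [[ 0.76768352  0.02572654  0.305     ]
 [ 0.54854963 -0.07298211  0.305     ]] inner [[ 0.77471123  0.01362771  0.305     ]
 [ 0.55513213 -0.0873784   0.305     ]]
side outer [[ 0.54906558 -0.07092019  0.305     ]
 [ 0.76827468  0.03030512  0.305     ]] inner [[ 0.55388237 -0.08469451  0.305     ]
 [ 0.77280753  0.01736344  0.305     ]]
chamber corners top (hingefront, freefront, freeback, hingeback)
 [[ 0.77830171  0.01069157  0.31      ]
 [ 0.55637138 -0.09607171  0.31      ]
 [ 0.64913741 -0.29374816  0.31      ]
 [ 0.87312317 -0.18756182  0.31      ]]
side
 [[ 0.55136044 -0.0934626   0.31      ]
 [ 0.64716936 -0.28587324  0.31      ]
 [ 0.87110911 -0.18692291  0.31      ]
 [ 0.77486079  0.01299842  0.31      ]]
cap center [[0.48559596 0.29611338 0.12      ]]
278 ['-0.002', '0.002', '0.000', '0.075', '0.003', '-0.001', '-0.002', '0.108', '0.078', '0.070', '0.037', '0.001']
280 ['0.001', '-0.002', '0.071', '-0.003', '-0.001', '0.001', '-0.000', '0.122', '0.079', '0.073'
[... 362 characters left out ...]
25']
288 ['0.001', '-0.001', '0.071', '-0.004', '-0.002', '-0.000', '-0.000', '0.111', '0.079', '0.071', '0.058', '0.026']
290 ['0.005', '-0.005', '0.119', '0.079', '-0.001', '-0.002', '0.120', '0.094', '0.076', '0.072', '0.047', '0.017']
292 ['0.001', '-0.002', '-0.000', '0.076', '0.120', '0.116', '0.097', '0.081', '0.075', '0.069', '0.041', '0.004']
294 ['0.002', '0.000', '0.001', '0.073', '0.075', '0.078', '0.075', '0.072', '0.068', '0.050', '0.019', '-0.004']
296 ['0.004', '-0.003', '0.003', '0.003', '0.068', '0.073', '0.072', '0.067', '0.049', '0.029', '-0.003', '0.001']
298 ['-0.006', '0.001', '0.002', '-0.001', '-0.001', '0.001', '-0.002', '0.015', '0.000', '0.002', '-0.001', '0.002']
```

play_rows(
  commands=[
    [2,-3.87,2,0,0,0.058,0.4],
    [2,-3.87,2,0,0,0.058,0.4],
    [2,-3.87,2,0,0,0.058,0.4],
    [2,-3.87,2,0,0,0.058,0.4],
    [2,-3.87,2,0,0,0.058,0.4],
  ],
)

```text
time_s: 0.78
ee_pos: [0.3626, 0.3723, 0.3427]
tool_rot: [[0.141, 0.99, -0.0], [0.99, -0.141, -0.0], [-0.0, -0.0, -1.0]]
wrist_force: [1.2, 0.5, 0.2]
grip_width: 0.051
```

play_rows(
  commands=[
    [2,-3.87,2,0,0,0.058,0.4],
    [2,-3.87,2,0,0,0.058,0.4],
    [2,-3.87,2,0,0,0.058,0.4],
    [2,-3.87,0,0,0,0.058,0.4],
    [2,-3.87,0,0,0,0.058,0.4],
  ],
)

```text
time_s: 1.4
ee_pos: [0.4626, 0.179, 0.4024]
tool_rot: [[-0.149, 0.989, 0.0], [0.989, 0.149, 0.0], [-0.0, 0.0, -1.0]]
wrist_force: [0.9, -0.2, 0.2]
grip_width: 0.0516
```

play_rows(
  commands=[
    [2,-3.87,0,0,0,0.058,0.4],
    [2,-3.87,0,0,0,0.058,0.4],
    [2,-3.87,0,0,0,0.058,0.4],
    [2,-3.87,0,0,0,0.058,0.4],
    [1.9,-3.9,0,0,0,0.058,0.4],
  ],
)

```text
time_s: 2.02
ee_pos: [0.5615, -0.0147, 0.402]
tool_rot: [[-0.425, 0.905, -0.0], [0.905, 0.425, 0.0], [0.0, -0.0, -1.0]]
wrist_force: [0.3, -0.0, 0.8]
grip_width: 0.0508
```

```bash
cat > snap.py <<'E'
import sys
from bench import ctrl
from h import *
def snap(n,tag):
    i=ctrl.camera_info(n); p,d=ctrl.camera(n); cv2.imwrite(f"pics/{n}_{tag}.png",p); np.savez(f"{n}_{tag}.npz",p=p,d=d,**{k:np.array(v) for k,v in i.items()})
    return i,p,d
if __name__=="__main__":
    for n in sys.argv[2:]: snap(n,sys.argv[1])
E
python3 snap.py a wrist; python3 - <<'E'
from h import *
z=dict(np.load("wrist_a.npz"));w=cloud(z,z['d']);p=w.reshape(-1,3)
m=(p[:,2]>.306)&(p[:,2]<.316)&(abs(p[:,0]-.561)<.02)&(abs(p[:,1]+.013)<.02);print(m.sum(),p[m].mean(0),p[m].min(0),p[m].max(0))
print(proj(z,[[.561,-.0135,.312]]))
E
```

```text
281 [ 0.56034001 -0.01475795  0.311091  ] [ 0.55494388 -0.02041469  0.30615904] [ 0.56696949 -0.0085378   0.31341505]
[[324.16392294 245.47633387]]
```

View pics/wrist_a.png

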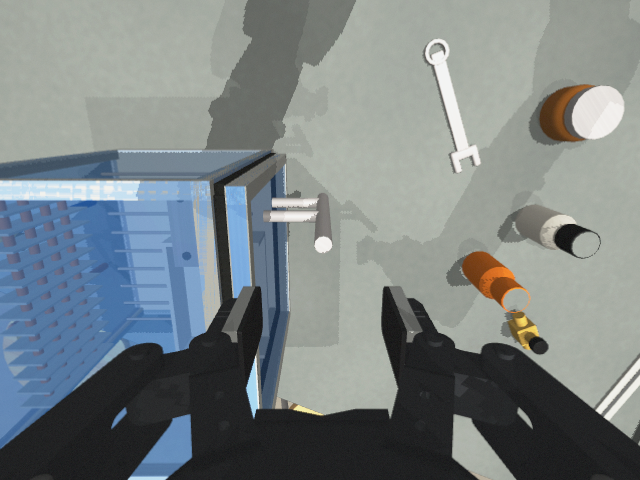

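The wrist view shows the bar top at (323,243), centred between the jaws. The inner finger is clear of the door panel, so I'll go down and grip.

play_rows(
  commands=[
    [-0.05,0,-4,0,0,0,0.4],
    [0,0,-4,0,0,0,0.4],
    [0,0,-2,0,0,0,0.4],
    [0,0,-2,0,0,0,0.4],
    [0,0,0,0,0,0,0.4],
  ],
)

```text
time_s: 2.7
ee_pos: [0.5596, -0.0134, 0.2808]
tool_rot: [[-0.423, 0.906, -0.004], [0.906, 0.423, -0.0], [0.001, -0.003, -1.0]]
wrist_force: [0.6, -0.2, 0.1]
grip_width: 0.0513
```

play_rows(
  commands=[
    [0,0,0,0,0,0,1],
    [0,0,0,0,0,0,1],
    [0,0,0,0,0,0,1],
    [0,0,0,0,0,0,1],
  ],
)

```text
time_s: 3.2
ee_pos: [0.5613, -0.0138, 0.2833]
tool_rot: [[-0.423, 0.906, 0.002], [0.906, 0.423, -0.0], [-0.001, 0.002, -1.0]]
wrist_force: [0.4, -2.3, 5.6]
grip_width: 0.0104
```

```bash
python3 - <<'E'
from h import *
z=dict(np.load("wrist_a.npz"));print(atz(z,[(585,242)],.12)); 
from bench import ctrl
print({k:np.round(v,4).tolist() for k,v in ctrl.read_state().items()})
E
```

```text
[[0.48246621 0.29595655 0.12      ]]
{'time_s': 3.2, 'joints': [0.0752, 0.372, -0.1387, 1.6057, 0.0554, 1.1654, 1.9318], 'qvel': [-0.0012, 0.0005, -0.0004, -0.0016, -0.0001, -0.0003, -0.0009], 'effort': [-0.8065, -49.9949, -1.2772, -23.2437, -0.4414, -0.0077, -0.0624], 'ee_pos': [0.5613, -0.0138, 0.2833], 'tool_rot': [[-0.4231, 0.9061, 0.0023], [0.9061, 0.4231, -0.0005], [-0.0014, 0.0019, -1.0]], 'wrist_force': [0.372, -2.2646, 5.6459], 'wrist_torque': [-0.2613, 0.0395, 0.1024], 'grip_width': 0.0104}
```

```bash
cat > arc.py <<'E'
import numpy as np
def rows(th0,ths,phi=np.radians(25.0),a=.205,b=.056):
    u=lambda t:np.array([np.cos(phi-t),np.sin(phi-t)]); n=lambda t:np.array([-np.sin(phi-t),np.cos(phi-t)])
    pos=lambda t:-a*u(t)+b*n(t)
    p=th0
    for t in ths:
        d=(pos(t)-pos(p))*100; print(f"th {t:.2f}: [{d[0]:.2f}, {d[1]:.2f}, 0, 0, 0, {-(t-p):.3f}]"); p=t
E
python3 -c "
from arc import *
rows(0,[.01,.03,.05,.08,.12]+[.12+.06*k for k in range(1,20)])"
```

```text
th 0.01: [-0.03, 0.21, 0, 0, 0, -0.010]
th 0.03: [-0.06, 0.42, 0, 0, 0, -0.020]
th 0.05: [-0.05, 0.42, 0, 0, 0, -0.020]
th 0.08: [-0.07, 0.63, 0, 0, 0, -0.030]
th 0.12: [-0.06, 0.85, 0, 0, 0, -0.040]
th 0.18: [-0.03, 1.27, 0, 0, 0, -0.060]
th 0.24: [0.05, 1.27, 0, 0, 0, -0.060]
th 0.30: [0.13, 1.27, 0, 0, 0, -0.060]
th 0.36: [0.20, 1.26, 0, 0, 0, -0.060]
th 0.42: [0.28, 1.24, 0, 0, 0, -0.060]
th 0.48: [0.35, 1.23, 0, 0, 0, -0.060]
th 0.54: [0.43, 1.20, 0, 0, 0, -0.060]
th 0.60: [0.50, 1.17, 0, 0, 0, -0.060]
th 0.66: [0.57, 1.14, 0, 0, 0, -0.060]
th 0.72: [0.63, 1.11, 0, 0, 0, -0.060]
th 0.78: [0.70, 1.07, 0, 0, 0, -0.060]
th 0.84: [0.76, 1.02, 0, 0, 0, -0.060]
th 0.90: [0.82, 0.97, 0, 0, 0, -0.060]
th 0.96: [0.88, 0.92, 0, 0, 0, -0.060]
th 1.02: [0.93, 0.87, 0, 0, 0, -0.060]
th 1.08: [0.98, 0.81, 0, 0, 0, -0.060]
th 1.14: [1.03, 0.75, 0, 0, 0, -0.060]
th 1.20: [1.07, 0.69, 0, 0, 0, -0.060]
th 1.26: [1.11, 0.62, 0, 0, 0, -0.060]
```

play_rows(
  commands=[
    [-0.03,0.21,0,0,0,-0.01,1],
    [-0.06,0.42,0,0,0,-0.02,1],
    [-0.05,0.42,0,0,0,-0.02,1],
  ],
)

```text
time_s: 3.58
ee_pos: [0.5596, -0.0025, 0.2834]
tool_rot: [[-0.377, 0.926, 0.002], [0.926, 0.377, 0.0], [-0.0, 0.002, -1.0]]
wrist_force: [-0.1, -0.7, 5.5]
grip_width: 0.0109
```

play_rows(
  commands=[
    [-0.07,0.63,0,0,0,-0.03,1],
    [-0.06,0.85,0,0,0,-0.04,1],
    [-0.03,1.27,0,0,0,-0.06,1],
  ],
)

```text
time_s: 3.95
ee_pos: [0.5582, 0.0243, 0.2833]
tool_rot: [[-0.252, 0.968, 0.002], [0.968, 0.252, -0.0], [-0.001, 0.002, -1.0]]
wrist_force: [0.2, -0.6, 5.5]
grip_width: 0.01
```

```bash
python3 snap.py b wrist
```

```text
(no output)
```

View pics/wrist_b.png

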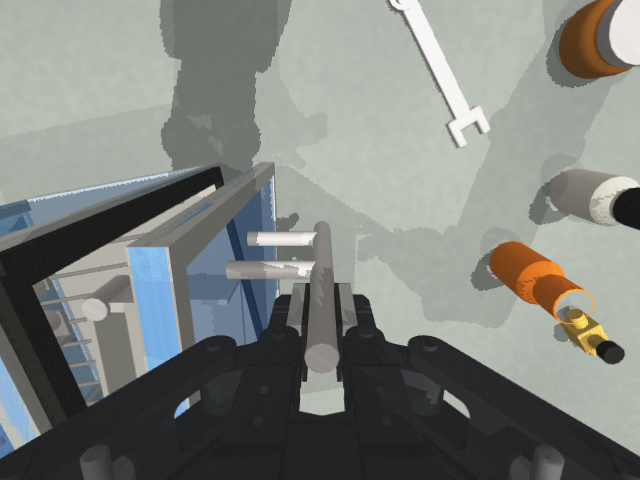

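The bar is held between the pads (around 322,330) and the door has come away from the seal. I'll keep opening it.

play_rows(
  commands=[
    [0.05,1.27,0,0,0,-0.06,1],
    [0.13,1.27,0,0,0,-0.06,1],
    [0.2,1.26,0,0,0,-0.06,1],
    [0.28,1.24,0,0,0,-0.06,1],
    [0.35,1.23,0,0,0,-0.06,1],
  ],
)

```text
time_s: 4.62
ee_pos: [0.5683, 0.0875, 0.2833]
tool_rot: [[0.045, 0.999, 0.002], [0.999, -0.045, -0.0], [0.0, 0.002, -1.0]]
wrist_force: [1.6, -1.3, 4.9]
grip_width: 0.0108
```

play_rows(
  commands=[
    [0.43,1.2,0,0,0,-0.06,1],
    [0.5,1.17,0,0,0,-0.06,1],
    [0.57,1.14,0,0,0,-0.06,1],
    [0.63,1.11,0,0,0,-0.06,1],
    [0.7,1.07,0,0,0,-0.06,1],
  ],
)

```text
time_s: 5.25
ee_pos: [0.5966, 0.1445, 0.2834]
tool_rot: [[0.338, 0.941, 0.002], [0.941, -0.338, 0.0], [0.001, 0.002, -1.0]]
wrist_force: [0.5, -0.6, 5.8]
grip_width: 0.01
```

play_rows(
  commands=[
    [0.76,1.02,0,0,0,-0.06,1],
    [0.82,0.97,0,0,0,-0.06,1],
    [0.88,0.92,0,0,0,-0.06,1],
    [0.93,0.87,0,0,0,-0.06,1],
    [0.98,0.81,0,0,0,-0.06,1],
  ],
)

```text
time_s: 5.88
ee_pos: [0.6403, 0.1904, 0.2834]
tool_rot: [[0.601, 0.799, 0.002], [0.799, -0.601, 0.0], [0.001, 0.001, -1.0]]
wrist_force: [0.5, -0.9, 5.4]
grip_width: 0.0103
```

play_rows(
  commands=[
    [1.03,0.75,0,0,0,-0.06,1],
    [1.07,0.69,0,0,0,-0.06,1],
    [1.11,0.62,0,0,0,-0.06,1],
    [0,0,0,0,0,0,1],
    [0,0,0,0,0,0,1],
  ],
)

```text
time_s: 6.5
ee_pos: [0.6725, 0.211, 0.2834]
tool_rot: [[0.733, 0.68, 0.002], [0.68, -0.733, 0.001], [0.002, 0.001, -1.0]]
wrist_force: [0.6, -0.5, 6.1]
grip_width: 0.0103
```

play_rows(
  commands=[
    [0,0,0,0,0,0,0.4],
    [0,0,0,0,0,0,0.4],
    [0,0,3,0,0,0,0.4],
    [0,0,5,0,0,0,0.4],
    [0,0,5,0,0,0,0.4],
  ],
)

```text
time_s: 7.12
ee_pos: [0.6714, 0.2107, 0.4133]
tool_rot: [[0.733, 0.68, -0.001], [0.68, -0.733, -0.0], [-0.001, -0.001, -1.0]]
wrist_force: [1.1, 0.5, -0.1]
grip_width: 0.0511
```

```bash
python3 snap.py c wrist top; python3 - <<'E'
from h import *
from scipy.optimize import least_squares
P=np.array([[.5613,-.0138],[.5596,-.0025],[.5582,.0243],[.5683,.0875],[.5966,.1445],[.6403,.1904],[.6725,.2110]])
R=np.hypot(.205,.056)
s=least_squares(lambda c:np.hypot(*(P-c).T)-R,[.77,.02]);print(s.x,s.fun*1e3)
s3=least_squares(lambda c:np.hypot(*(P-c[:2]).T)-c[2],[.77,.02,R]);print(s3.x)
h=s.x
a=np.arctan2(*(P-h).T[::-1]); off=np.arctan2(.056,-.205)
for aa in a: print('line yaw deg',np.degrees((aa-off)))
E
```

```text
[0.7706617  0.02255184] [-0.01699791  0.03207607 -0.04228805  0.01769272  0.018419    0.01453533
 -0.0295789 ]
[0.77052189 0.02261702 0.21237279]
line yaw deg -334.87107273966967
line yaw deg -337.95221756480856
line yaw deg 14.807338379955986
line yaw deg -2.5153133013370095
line yaw deg -19.73643968508958
line yaw deg -36.886019175659854
line yaw deg -47.20645527478905
```

View pics/top_c.png

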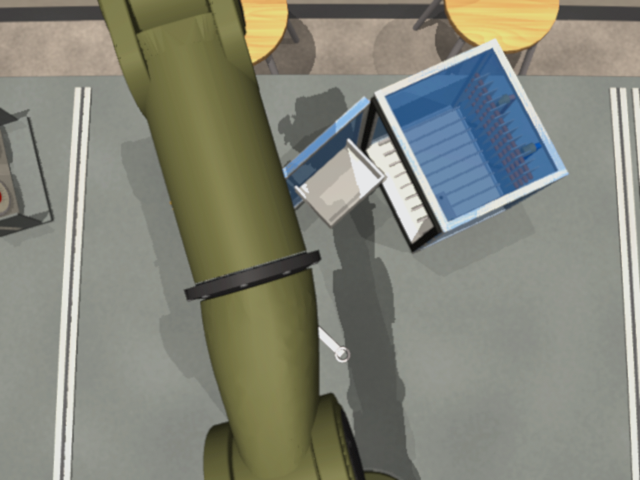

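View pics/wrist_c.png

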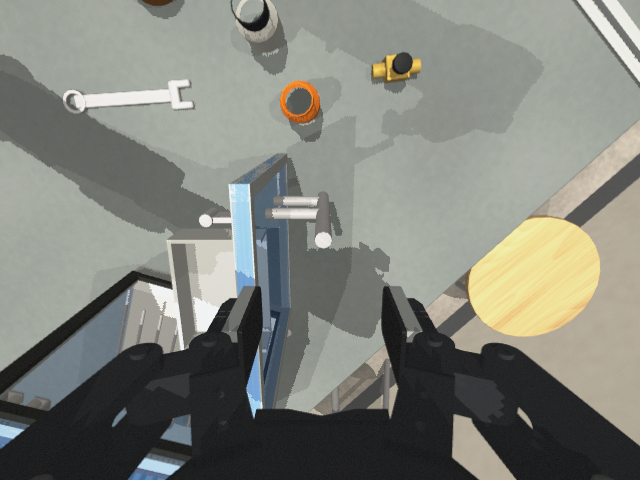

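play_rows(
  commands=[
    [-1.9,0.85,0,0,0,-0.157,0.25],
    [-1.9,0.85,0,0,0,-0.157,0.25],
    [-1.9,0.85,0,0,0,-0.157,0.25],
    [-1.9,0.85,0,0,0,-0.157,0.25],
    [-1.9,0.85,0,0,0,-0.157,0.25],
  ],
)

```text
time_s: 7.85
ee_pos: [0.5759, 0.2535, 0.4117]
tool_rot: [[0.999, -0.042, -0.001], [-0.042, -0.999, -0.0], [-0.001, 0.0, -1.0]]
wrist_force: [0.3, 1.0, 0.0]
grip_width: 0.064
```

play_rows(
  commands=[
    [-1.9,0.85,-3,0,0,-0.157,0.25],
    [-1.9,0.85,-3,0,0,-0.157,0.25],
    [-1.9,0.85,-3,0,0,-0.157,0.25],
    [-1.9,0.85,-3,0,0,-0.157,0.25],
    [-1.7,0.85,-3,0,0,-0.157,0.25],
  ],
)

```text
time_s: 8.48
ee_pos: [0.4827, 0.2959, 0.261]
tool_rot: [[0.677, -0.736, -0.001], [-0.736, -0.677, -0.0], [-0.0, 0.001, -1.0]]
wrist_force: [-0.3, 1.5, 0.2]
grip_width: 0.0644
```

```bash
python3 snap.py d wrist; python3 - <<'E'
from h import *
z=dict(np.load("wrist_d.npz"));w=cloud(z,z['d']);p=w.reshape(-1,3)
m=(p[:,2]>.11)&(p[:,2]<.13)&(abs(p[:,0]-.484)<.03)&(abs(p[:,1]-.296)<.03);q=p[m];print(len(q),q.mean(0),q.min(0),q.max(0))
if len(q): print(cv2.minEnclosingCircle(q[:,:2].astype(np.float32)))
from bench import ctrl
s=ctrl.read_state();print(s['ee_pos'],s['joints'])
E
```

```text
321 [0.48808868 0.30198097 0.11789802] [0.46689516 0.28077545 0.11002282] [0.50268473 0.31648689 0.12074921]
((0.48463135957717896, 0.2985737919807434), 0.018255656585097313)
[0.47864828 0.296999   0.25703144] [-0.90176763  0.43142527  0.46362424  1.64191923 -0.21028826  1.12589135
 -1.21385194]
```

View pics/wrist_d.png

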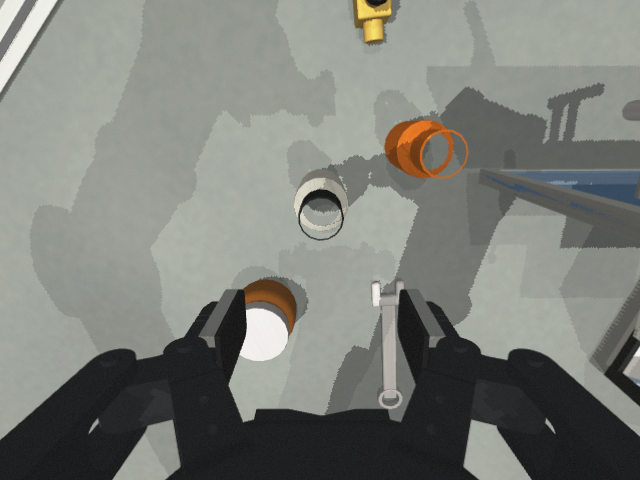

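play_rows(
  commands=[
    [0,0,0,0,0,0,0.25],
    [0,0,0,0,0,0,0.25],
  ],
)

```text
time_s: 8.78
ee_pos: [0.4853, 0.2953, 0.2636]
tool_rot: [[0.682, -0.731, 0.002], [-0.731, -0.682, 0.001], [0.001, -0.002, -1.0]]
wrist_force: [-0.4, 0.3, -0.1]
grip_width: 0.0638
```

play_rows(
  commands=[
    [-0.05,0.15,-5,0,0,0,0.25],
    [0,0,-5,0,0,0,0.25],
    [0,0,-4,0,0,0,0.25],
    [0,0,-2,0,0,0,0.25],
    [0,0,-0.7,0,0,0,0.25],
  ],
)

```text
time_s: 9.4
ee_pos: [0.4845, 0.2966, 0.095]
tool_rot: [[0.681, -0.732, 0.0], [-0.732, -0.681, -0.0], [0.0, -0.0, -1.0]]
wrist_force: [0.3, 0.1, 0.2]
grip_width: 0.0642
```

```bash
python3 snap.py e wrist side
```

```text
(no output)
```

View pics/wrist_e.png

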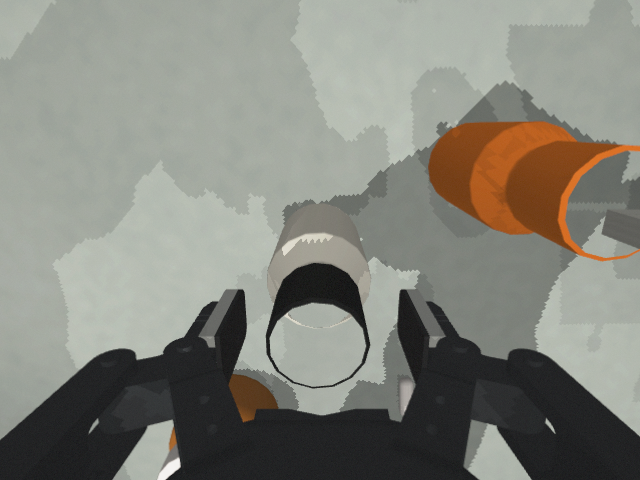

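View pics/side_e.png

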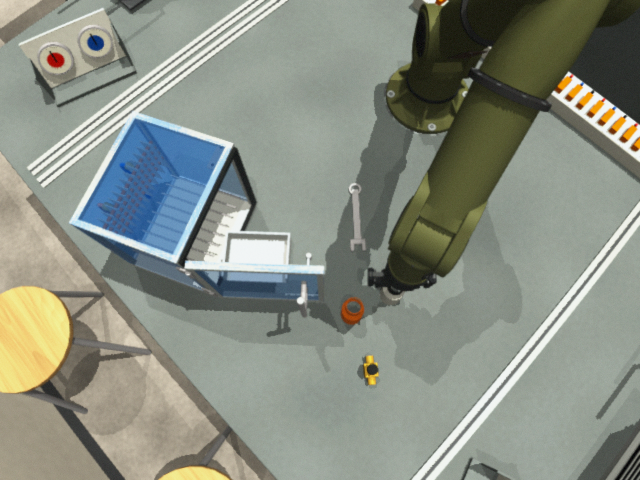

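The cap ring is centred between the pads at about (318,335), so I'll close on it.

play_rows(
  commands=[
    [0,0,0,0,0,0,1],
    [0,0,0,0,0,0,1],
    [0,0,0,0,0,0,1],
    [0,0,0,0,0,0,1],
  ],
)

```text
time_s: 10.0
ee_pos: [0.4842, 0.2976, 0.0967]
tool_rot: [[0.681, -0.732, 0.002], [-0.732, -0.681, 0.002], [0.0, -0.003, -1.0]]
wrist_force: [-0.1, -0.9, 6.3]
grip_width: 0.0345
```

play_rows(
  commands=[
    [0,0,1,0,0,0,1],
    [0,0,2,0,0,0,1],
    [0,0,4,0,0,0,1],
    [0,0,5,0,0,0,1],
    [0,0,5,0,0,0,1],
  ],
)

```text
time_s: 10.62
ee_pos: [0.483, 0.2969, 0.2674]
tool_rot: [[0.681, -0.733, -0.0], [-0.733, -0.681, -0.0], [0.0, 0.0, -1.0]]
wrist_force: [0.5, -0.0, -1.7]
grip_width: 0.0345
```

play_rows(
  commands=[
    [0,0,4.5,0,0,0,1],
    [1,-1.3,4.5,0,0,0,1],
    [2,-2.7,4.5,0,0,0,1],
    [2.6,-3.4,3,0,0,0,1],
    [2.6,-3.4,0,0,0,0,1],
  ],
)

```text
time_s: 11.25
ee_pos: [0.5663, 0.1879, 0.4338]
tool_rot: [[0.681, -0.732, 0.005], [-0.732, -0.681, 0.002], [0.002, -0.005, -1.0]]
wrist_force: [0.6, -0.8, -1.6]
grip_width: 0.0349
```

play_rows(
  commands=[
    [2.6,-3.4,0,0,0,0,1],
    [2.6,-3.4,0,0,0,0,1],
    [2.4,-3.2,0,0,0,0,1],
    [1.9,-2.5,0,0,0,0,1],
    [0,0,0,0,0,0,1],
  ],
)

```text
time_s: 11.88
ee_pos: [0.6607, 0.0609, 0.4299]
tool_rot: [[0.677, -0.736, -0.001], [-0.736, -0.677, -0.002], [0.001, 0.002, -1.0]]
wrist_force: [0.3, -0.3, -0.0]
grip_width: 0.0345
```

play_rows(
  commands=[
    [0,0,0,0,0,0,1],
    [0,0,0,0,0,0,1],
  ],
)

```text
time_s: 12.12
ee_pos: [0.6599, 0.0655, 0.4307]
tool_rot: [[0.682, -0.731, 0.0], [-0.731, -0.682, 0.001], [-0.0, -0.001, -1.0]]
wrist_force: [-0.9, 0.2, -1.6]
grip_width: 0.0343
```

```bash
python3 snap.py f wrist top side
```

```text
(no output)
```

View pics/wrist_f.png

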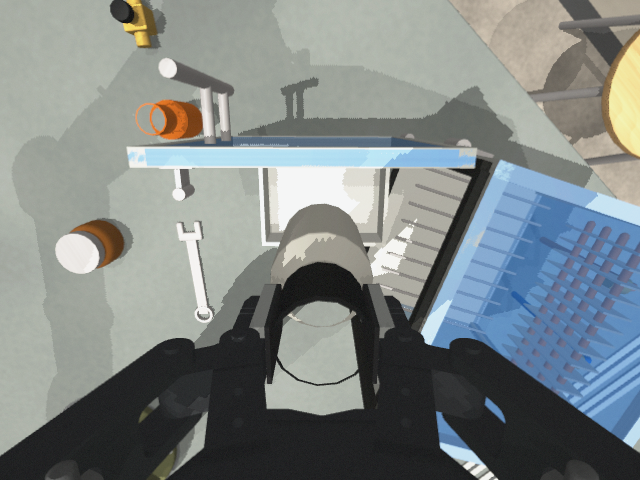

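View pics/side_f.png

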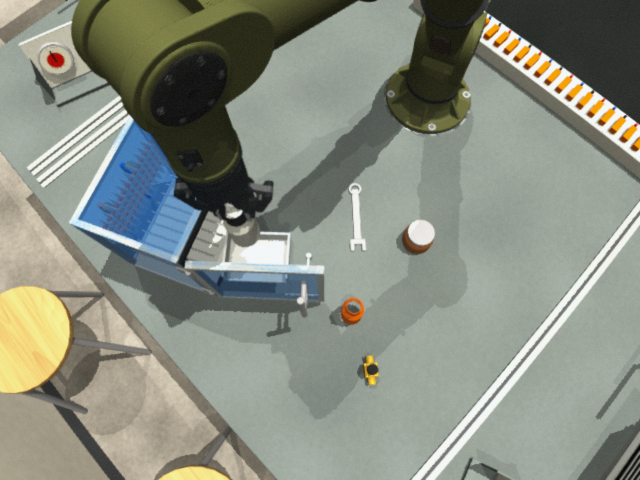

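```bash
python3 - <<'E'
from h import *
z=dict(np.load("wrist_f.npz"))
print(atz(z,[(128,168),(476,167)],.305)); print(atz(z,[(263,245),(385,242)],.201))
h=np.array([.7706,.0225]);u=np.array([.6794,-.7337]);n=np.array([.7337,.6794])
print('pred inner edge',h-.242*u-.006*n,h-.006*n,'rack centre',h-.105*u-.052*n)
print(proj(z,[[*(h-.105*u-.052*n),.165]]))
from bench import ctrl
s=ctrl.read_state();print(s['ee_pos'],s['wrist_force'])
E
```

```text
[[0.59970921 0.19456704 0.305     ]
 [0.76651223 0.01685454 0.305     ]]
[[ 0.58316607  0.07779917  0.201     ]
 [ 0.67283611 -0.01343336  0.201     ]]
pred inner edge [0.601783 0.195979] [0.7661978 0.0184236] rack centre [0.6611106 0.0642097]
[[323.05537989 193.75207256]]
[0.65999186 0.06512601 0.4306173 ] [-0.27902518  0.24767706 -0.45676286]
```

play_rows(
  commands=[
    [0.1,-0.1,-4,0,0,0,1],
    [0,0,-5,0,0,0,1],
    [0,0,-4,0,0,0,1],
    [0,0,-2.2,0,0,0,1],
    [0,0,-1,0,0,0,1],
  ],
)

```text
time_s: 12.9
ee_pos: [0.6607, 0.0639, 0.2671]
tool_rot: [[0.681, -0.732, -0.002], [-0.732, -0.681, 0.0], [-0.001, 0.001, -1.0]]
wrist_force: [-0.4, 1.0, 0.2]
grip_width: 0.0345
```

play_rows(
  commands=[
    [0,0,-0.3,0,0,0,1],
    [0,0,0,0,0,0,1],
    [0,0,0,0,0,0,1],
  ],
)

```text
time_s: 13.28
ee_pos: [0.6618, 0.0631, 0.2663]
tool_rot: [[0.681, -0.733, 0.002], [-0.733, -0.681, 0.0], [0.001, -0.001, -1.0]]
wrist_force: [0.1, -0.4, -0.6]
grip_width: 0.0347
```

play_rows(
  commands=[
    [0,0,-0.2,0,0,0,1],
    [0,0,0,0,0,0,1],
    [0,0,0,0,0,0,1],
  ],
)

```text
time_s: 13.65
ee_pos: [0.6614, 0.0632, 0.2634]
tool_rot: [[0.681, -0.733, 0.0], [-0.733, -0.681, 0.0], [-0.0, -0.0, -1.0]]
wrist_force: [0.3, 0.4, -0.4]
grip_width: 0.0346
```

play_rows(
  commands=[
    [0,0,-0.1,0,0,0,1],
    [0,0,0,0,0,0,1],
    [0,0,0,0,0,0,1],
  ],
)

```text
time_s: 14.02
ee_pos: [0.6613, 0.0631, 0.2623]
tool_rot: [[0.681, -0.733, -0.0], [-0.733, -0.681, -0.0], [-0.0, 0.0, -1.0]]
wrist_force: [-0.7, 0.4, -1.6]
grip_width: 0.0344
```

play_rows(
  commands=[
    [0,0,-0.1,0,0,0,1],
    [0,0,0,0,0,0,1],
    [0,0,0,0,0,0,1],
  ],
)

```text
time_s: 14.4
ee_pos: [0.6615, 0.0632, 0.2618]
tool_rot: [[0.681, -0.732, 0.001], [-0.732, -0.681, 0.0], [0.0, -0.001, -1.0]]
wrist_force: [-1.2, 0.4, 3.9]
grip_width: 0.0341
```

The 3.9 N upward force is contact with the rack floor. I'll release.

play_rows(
  commands=[
    [0,0,0,0,0,0,0.3],
    [0,0,0,0,0,0,0.3],
    [0,0,0,0,0,0,0.3],
    [0,0,0,0,0,0,0.3],
  ],
)

```text
time_s: 14.9
ee_pos: [0.6614, 0.0632, 0.2612]
tool_rot: [[0.681, -0.733, -0.0], [-0.733, -0.681, -0.0], [-0.0, 0.0, -1.0]]
wrist_force: [1.0, -0.2, 0.1]
grip_width: 0.0597
```

play_rows(
  commands=[
    [0,0,2,0,0,0,0.3],
    [0,0,4,0,0,0,0.3],
    [0,0,4,0,0,0,0.3],
    [0,0,4,0,0,0,0.3],
    [0,0,1,0,0,0,0.3],
  ],
)

```text
time_s: 15.52
ee_pos: [0.662, 0.0627, 0.4142]
tool_rot: [[0.681, -0.733, 0.005], [-0.733, -0.681, 0.0], [0.003, -0.003, -1.0]]
wrist_force: [1.2, -0.3, -0.5]
grip_width: 0.0599
```

```bash
python3 snap.py g wrist; python3 - <<'E'
from h import *
z=dict(np.load("wrist_g.npz"));w=cloud(z,z['d']);p=w.reshape(-1,3)
m=(p[:,2]>.277)&(p[:,2]<.292)&(abs(p[:,0]-.661)<.027)&(abs(p[:,1]-.064)<.027);q=p[m];print(len(q),cv2.minEnclosingCircle(q[:,:2].astype(np.float32)),q[:,2].max())
E
```

```text
331 ((0.661881148815155, 0.06431714445352554), 0.0181119441986084) 0.28569275201930905
```

View pics/wrist_g.png

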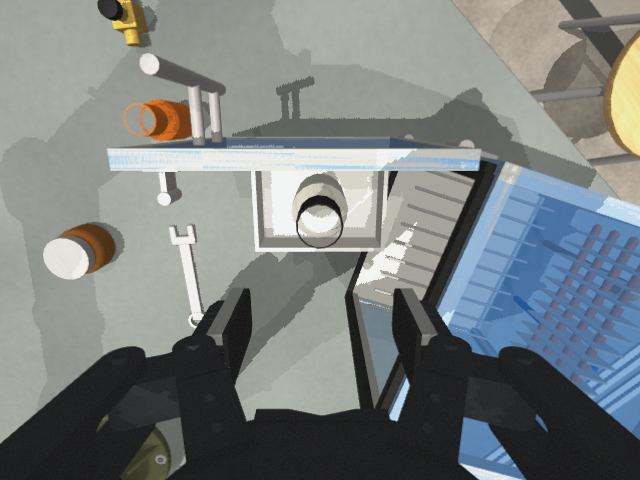

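The bottle is standing at (0.662, 0.064) with its top at 0.285 m, which is centred in the rack. I'll go back to the handle.

play_rows(
  commands=[
    [0.1,1.48,0,0,0,0.157,0.4],
    [0.1,1.48,0,0,0,0.157,0.4],
    [0.1,1.48,0,0,0,0.157,0.4],
    [0.1,1.48,0,0,0,0.157,0.4],
    [0.1,1.48,0,0,0,0.157,0.4],
  ],
)

```text
time_s: 16.2
ee_pos: [0.6661, 0.1378, 0.4094]
tool_rot: [[0.999, -0.032, -0.003], [-0.032, -0.999, -0.0], [-0.003, 0.0, -1.0]]
wrist_force: [-0.2, 0.9, -0.2]
grip_width: 0.0513
```

play_rows(
  commands=[
    [0.1,1.48,0,0,0,0.157,0.4],
    [0.1,1.48,0,0,0,0.157,0.4],
    [0.1,1.48,0,0,0,0.157,0.4],
    [0.1,1.48,0,0,0,0.157,0.4],
    [0.15,1.48,0,0,0,0.157,0.4],
  ],
)

```text
time_s: 16.82
ee_pos: [0.6716, 0.2118, 0.4094]
tool_rot: [[0.729, 0.684, -0.003], [0.684, -0.729, -0.001], [-0.002, -0.001, -1.0]]
wrist_force: [-0.7, -0.1, 0.5]
grip_width: 0.0511
```

play_rows(
  commands=[
    [0,0,0,0,0,0,0.4],
    [0,0,0,0,0,0,0.4],
  ],
)

```text
time_s: 17.08
ee_pos: [0.6718, 0.2104, 0.4104]
tool_rot: [[0.736, 0.677, -0.001], [0.677, -0.736, -0.001], [-0.002, -0.0, -1.0]]
wrist_force: [-0.1, -0.5, 0.1]
grip_width: 0.0509
```

```bash
python3 snap.py i wrist; python3 - <<'E'
from h import *
z=dict(np.load("wrist_i.npz"));w=cloud(z,z['d']);p=w.reshape(-1,3)
m=(p[:,2]>.306)&(p[:,2]<.316)&(abs(p[:,0]-.6725)<.02)&(abs(p[:,1]-.211)<.02);print(m.sum(),p[m].mean(0))
E
```

```text
264 [0.67162129 0.21075844 0.31104638]
```

View pics/wrist_i.png

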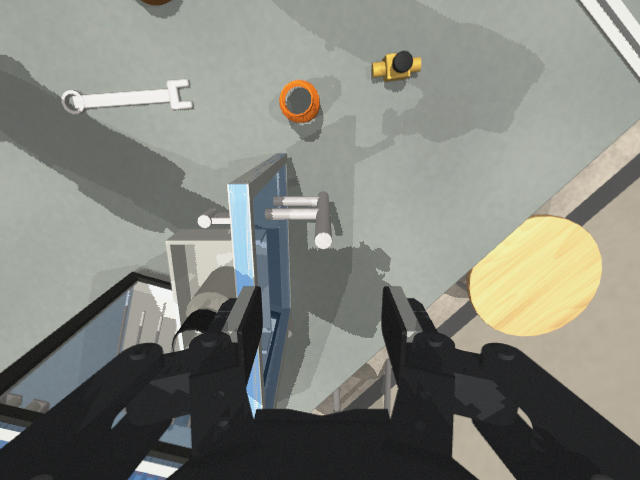

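play_rows(
  commands=[
    [0.05,0.05,-4,0,0,0,0.4],
    [0,0,-4,0,0,0,0.4],
    [0,0,-3,0,0,0,0.4],
    [0,0,-1.7,0,0,0,0.4],
    [0,0,0,0,0,0,0.4],
  ],
)

```text
time_s: 17.75
ee_pos: [0.6717, 0.2107, 0.2829]
tool_rot: [[0.735, 0.678, -0.003], [0.678, -0.735, -0.001], [-0.003, -0.001, -1.0]]
wrist_force: [-0.9, 0.0, -0.7]
grip_width: 0.0511
```

play_rows(
  commands=[
    [0,0,0,0,0,0,1],
    [0,0,0,0,0,0,1],
    [0,0,0,0,0,0,1],
    [0,0,0,0,0,0,1],
    [0,0,0,0,0,0,1],
  ],
)

```text
time_s: 18.38
ee_pos: [0.6729, 0.2115, 0.2856]
tool_rot: [[0.733, 0.68, 0.002], [0.68, -0.733, 0.0], [0.002, 0.001, -1.0]]
wrist_force: [0.1, -1.4, 5.3]
grip_width: 0.0103
```

```bash
python3 -c "
from arc import *
phi=np.radians(25.13)
rows(1.263,[1.25,1.22]+[1.18-.05*k for k in range(0,20)]+[.19,.16,.13,.10,.08,.065,.05,.04,.03,.02,.01,0],phi=phi)"
```

```text
th 1.25: [-0.24, -0.13, 0, 0, 0, 0.013]
th 1.22: [-0.56, -0.31, 0, 0, 0, 0.030]
th 1.18: [-0.73, -0.44, 0, 0, 0, 0.040]
th 1.13: [-0.88, -0.59, 0, 0, 0, 0.050]
th 1.08: [-0.85, -0.63, 0, 0, 0, 0.050]
th 1.03: [-0.82, -0.67, 0, 0, 0, 0.050]
th 0.98: [-0.79, -0.71, 0, 0, 0, 0.050]
th 0.93: [-0.75, -0.75, 0, 0, 0, 0.050]
th 0.88: [-0.71, -0.79, 0, 0, 0, 0.050]
th 0.83: [-0.67, -0.82, 0, 0, 0, 0.050]
th 0.78: [-0.63, -0.86, 0, 0, 0, 0.050]
th 0.73: [-0.58, -0.89, 0, 0, 0, 0.050]
th 0.68: [-0.54, -0.92, 0, 0, 0, 0.050]
th 0.63: [-0.49, -0.94, 0, 0, 0, 0.050]
th 0.58: [-0.45, -0.96, 0, 0, 0, 0.050]
th 0.53: [-0.40, -0.99, 0, 0, 0, 0.050]
th 0.48: [-0.35, -1.00, 0, 0, 0, 0.050]
th 0.43: [-0.30, -1.02, 0, 0, 0, 0.050]
th 0.38: [-0.25, -1.03, 0, 0, 0, 0.050]
th 0.33: [-0.19, -1.04, 0, 0, 0, 0.050]
th 0.28: [-0.14, -1.05, 0, 0, 0, 0.050]
th 0.23: [-0.09, -1.06, 0, 0, 0, 0.050]
th 0.19: [-0.03, -0.85, 0, 0, 0, 0.040]
th 0.16: [-0.00, -0.64, 0, 0, 0, 0.030]
th 0.13: [0.02, -0.64, 0, 0, 0, 0.030]
th 0.10: [0.04, -0.64, 0, 0, 0, 0.030]
th 0.08: [0.03, -0.42, 0, 0, 0, 0.020]
th 0.07: [0.03, -0.32, 0, 0, 0, 0.015]
th 0.05: [0.04, -0.32, 0, 0, 0, 0.015]
th 0.04: [0.03, -0.21, 0, 0, 0, 0.010]
th 0.03: [0.03, -0.21, 0, 0, 0, 0.010]
th 0.02: [0.03, -0.21, 0, 0, 0, 0.010]
th 0.01: [0.03, -0.21, 0, 0, 0, 0.010]
th 0.00: [0.04, -0.21, 0, 0, 0, 0.010]
```

play_rows(
  commands=[
    [-0.24,-0.13,0,0,0,0.013,1],
    [-0.56,-0.31,0,0,0,0.03,1],
    [-0.73,-0.44,0,0,0,0.04,1],
    [-0.88,-0.59,0,0,0,0.05,1],
    [-0.85,-0.63,0,0,0,0.05,1],
  ],
)

```text
time_s: 19.0
ee_pos: [0.6403, 0.1907, 0.2855]
tool_rot: [[0.596, 0.803, 0.003], [0.803, -0.596, 0.001], [0.002, 0.002, -1.0]]
wrist_force: [2.3, -0.1, 5.0]
grip_width: 0.0103
```

play_rows(
  commands=[
    [-0.82,-0.67,0,0,0,0.05,1],
    [-0.79,-0.71,0,0,0,0.05,1],
    [-0.75,-0.75,0,0,0,0.05,1],
    [-0.71,-0.79,0,0,0,0.05,1],
    [-0.67,-0.82,0,0,0,0.05,1],
  ],
)

```text
time_s: 19.62
ee_pos: [0.6028, 0.1534, 0.2855]
tool_rot: [[0.379, 0.926, 0.003], [0.926, -0.379, 0.001], [0.002, 0.002, -1.0]]
wrist_force: [1.8, -0.3, 6.4]
grip_width: 0.0101
```

play_rows(
  commands=[
    [-0.63,-0.86,0,0,0,0.05,1],
    [-0.58,-0.89,0,0,0,0.05,1],
    [-0.54,-0.92,0,0,0,0.05,1],
    [-0.49,-0.94,0,0,0,0.05,1],
    [-0.45,-0.96,0,0,0,0.05,1],
  ],
)

```text
time_s: 20.25
ee_pos: [0.5757, 0.1079, 0.2855]
tool_rot: [[0.138, 0.99, 0.002], [0.99, -0.138, 0.001], [0.001, 0.002, -1.0]]
wrist_force: [0.5, -0.3, 6.2]
grip_width: 0.0107
```

play_rows(
  commands=[
    [-0.4,-0.99,0,0,0,0.05,1],
    [-0.35,-1.0,0,0,0,0.05,1],
    [-0.3,-1.02,0,0,0,0.05,1],
    [-0.25,-1.03,0,0,0,0.05,1],
    [-0.19,-1.04,0,0,0,0.05,1],
  ],
)

```text
time_s: 20.88
ee_pos: [0.5607, 0.057, 0.2855]
tool_rot: [[-0.112, 0.994, 0.002], [0.994, 0.112, 0.001], [0.001, 0.002, -1.0]]
wrist_force: [-1.4, 0.8, 6.9]
grip_width: 0.0106
```

play_rows(
  commands=[
    [-0.14,-1.05,0,0,0,0.05,1],
    [-0.09,-1.06,0,0,0,0.05,1],
    [-0.03,-0.85,0,0,0,0.04,1],
    [0,-0.64,0,0,0,0.03,1],
    [0,0,0,0,0,0,1],
  ],
)

```text
time_s: 21.5
ee_pos: [0.5579, 0.0201, 0.2855]
tool_rot: [[-0.276, 0.961, 0.001], [0.961, 0.276, -0.0], [-0.0, 0.001, -1.0]]
wrist_force: [-3.2, 0.0, 7.9]
grip_width: 0.0104
```

```bash
python3 snap.py j top wrist
```

```text
(no output)
```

View pics/wrist_j.png

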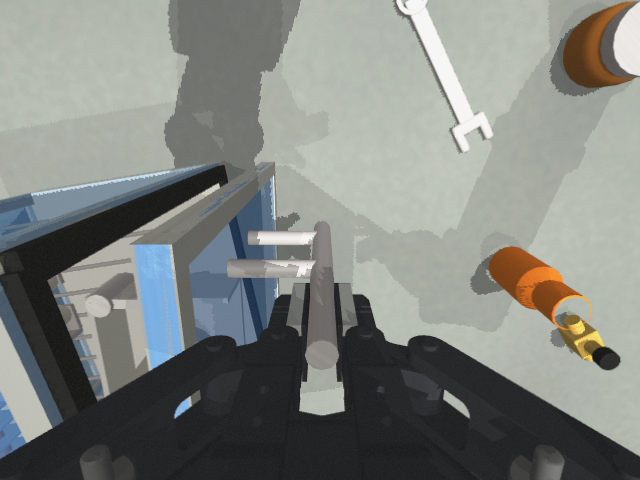

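View pics/top_j.png

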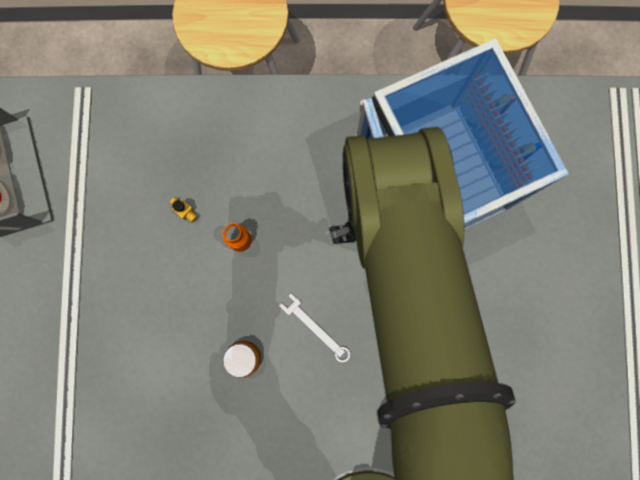

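play_rows(
  commands=[
    [0.02,-0.64,0,0,0,0.03,1],
    [0.04,-0.64,0,0,0,0.03,1],
    [0.03,-0.42,0,0,0,0.02,1],
    [0.03,-0.32,0,0,0,0.015,1],
    [0,0,0,0,0,0,1],
  ],
)

```text
time_s: 22.22
ee_pos: [0.559, 0.0002, 0.2855]
tool_rot: [[-0.366, 0.931, 0.001], [0.931, 0.366, -0.0], [-0.001, 0.001, -1.0]]
wrist_force: [-3.9, -1.3, 8.2]
grip_width: 0.0106
```

```bash
cat > st.py <<'E'
from bench import ctrl
import numpy as np
s=ctrl.read_state();h=np.array([.7706617,.02255184]);p=s['ee_pos'][:2]-h
th=np.radians(25.13)-(np.arctan2(p[1],p[0])-np.arctan2(.056,-.205)); th=(th+np.pi)%(2*np.pi)-np.pi
t=np.array([p[1],-p[0]])/np.hypot(*p); f=np.array(s['wrist_force'])
print('t',round(s['time_s'],2),'theta',round(th,4),'tangential force(opening +)',round(f[:2]@t,2),'radial',round(f[:2]@p/np.hypot(*p),2),np.round(s['ee_pos'],4),np.round(f,1))
E
python3 st.py
```

```text
t 22.23 theta 0.0666 tangential force(opening +) -0.89 radial 4.01 [5.590e-01 2.000e-04 2.855e-01] [-3.9 -1.3  8.2]
```

play_rows(
  commands=[
    [0.02,-0.16,0,0,0,0.007,1],
    [0.02,-0.16,0,0,0,0.008,1],
    [0.03,-0.21,0,0,0,0.01,1],
    [0,0,0,0,0,0,1],
  ],
)

```text
time_s: 22.72
ee_pos: [0.5596, -0.0051, 0.2855]
tool_rot: [[-0.389, 0.921, 0.001], [0.921, 0.389, -0.0], [-0.001, 0.001, -1.0]]
wrist_force: [-3.2, -1.7, 8.4]
grip_width: 0.0105
```

```bash
python3 st.py
```

```text
t 22.73 theta 0.0418 tangential force(opening +) -1.22 radial 3.38 [ 0.5596 -0.0051  0.2855] [-3.2 -1.7  8.4]
```

play_rows(
  commands=[
    [0.03,-0.21,0,0,0,0.01,1],
    [0,0,0,0,0,0,1],
  ],
)

```text
time_s: 22.98
ee_pos: [0.5598, -0.0063, 0.2855]
tool_rot: [[-0.399, 0.917, 0.001], [0.917, 0.399, 0.001], [0.0, 0.001, -1.0]]
wrist_force: [-3.9, 1.1, 8.8]
grip_width: 0.0104
```

```bash
python3 st.py
```

```text
t 22.98 theta 0.036 tangential force(opening +) 1.57 radial 3.7 [ 0.5598 -0.0063  0.2855] [-3.9  1.1  8.8]
```

play_rows(
  commands=[
    [0.02,-0.1,0,0,0,0.005,1],
    [0,0,0,0,0,0,1],
  ],
)

```text
time_s: 23.22
ee_pos: [0.5598, -0.0065, 0.2855]
tool_rot: [[-0.404, 0.915, 0.0], [0.915, 0.404, 0.002], [0.001, 0.001, -1.0]]
wrist_force: [-4.8, 3.0, 8.5]
grip_width: 0.01
```

```bash
python3 st.py
```

```text
t 23.23 theta 0.0349 tangential force(opening +) 3.65 radial 4.3 [ 0.5598 -0.0065  0.2855] [-4.8  3.   8.5]
```

play_rows(
  commands=[
    [0.02,-0.1,0,0,0,0.005,1],
    [0,0,0,0,0,0,1],
  ],
)

```text
time_s: 23.48
ee_pos: [0.5599, -0.0067, 0.2855]
tool_rot: [[-0.409, 0.912, -0.0], [0.912, 0.409, 0.002], [0.002, 0.001, -1.0]]
wrist_force: [-5.2, 4.7, 9.3]
grip_width: 0.0107
```

```bash
python3 st.py
```

```text
t 23.48 theta 0.0338 tangential force(opening +) 5.36 radial 4.49 [ 0.5599 -0.0067  0.2855] [-5.2  4.7  9.3]
```

play_rows(
  commands=[
    [0,0,0,0,0,0,1],
    [0,0,0,0,0,0,1],
  ],
)

```text
time_s: 23.72
ee_pos: [0.5599, -0.0067, 0.2855]
tool_rot: [[-0.409, 0.912, -0.0], [0.912, 0.409, 0.002], [0.002, 0.001, -1.0]]
wrist_force: [-6.3, 5.4, 8.8]
grip_width: 0.0104
```

```bash
python3 st.py
```

```text
t 23.73 theta 0.034 tangential force(opening +) 6.2 radial 5.49 [ 0.5599 -0.0067  0.2855] [-6.3  5.4  8.8]
```

play_rows(
  commands=[
    [-0.08,0.2,0,0,0,0,1],
    [0,0,0,0,0,0,0.4],
    [0,0,0,0,0,0,0.4],
    [0,0,4,0,0,0,0.4],
    [0,0,5,0,0,0,0.4],
  ],
)

```text
time_s: 24.35
ee_pos: [0.5592, -0.0071, 0.3742]
tool_rot: [[-0.408, 0.913, -0.003], [0.913, 0.408, -0.0], [0.001, -0.003, -1.0]]
wrist_force: [0.9, -0.6, 0.5]
grip_width: 0.0511
```

play_rows(
  commands=[
    [-0.4,-0.5,0,0,0,-0.172,0.4],
    [-0.4,-0.5,0,0,0,-0.172,1],
    [-0.4,-0.5,0,0,0,-0.172,1],
    [-0.4,-0.5,0,0,0,-0.172,1],
    [-0.4,-0.5,0,0,0,-0.172,1],
  ],
)

```text
time_s: 24.98
ee_pos: [0.5396, -0.0322, 0.374]
tool_rot: [[0.431, 0.902, -0.0], [0.902, -0.431, -0.0], [-0.0, -0.0, -1.0]]
wrist_force: [-0.0, 0.2, -1.0]
grip_width: 0.0001
```

play_rows(
  commands=[
    [-0.1,-0.2,0,0,0,-0.172,1],
    [-0.1,-0.2,0,0,0,-0.172,1],
    [-0.1,-0.1,0,0,0,-0.172,1],
    [0,0,0,0,0,-0.172,1],
    [0,0,0,0,0,0,1],
  ],
)

```text
time_s: 25.6
ee_pos: [0.5367, -0.0369, 0.374]
tool_rot: [[0.903, 0.43, -0.001], [0.43, -0.903, -0.0], [-0.001, -0.0, -1.0]]
wrist_force: [-0.4, 0.2, -0.4]
grip_width: 0.0001
```

```bash
python3 snap.py k wrist side;python3 st.py; python3 - <<'E'
from h import *
z=dict(np.load("side_k.npz"));cv2.imwrite("pics/side_k2.png",cv2.resize(z['p'][90:310,60:330],None,fx=2.4,fy=2.4,interpolation=cv2.INTER_CUBIC))
E
```

```text
t 25.7 theta -0.0766 tangential force(opening +) 0.43 radial -0.28 [ 0.5368 -0.0368  0.3741] [ 0.2  0.5 -0.1]
```

View pics/wrist_k.png

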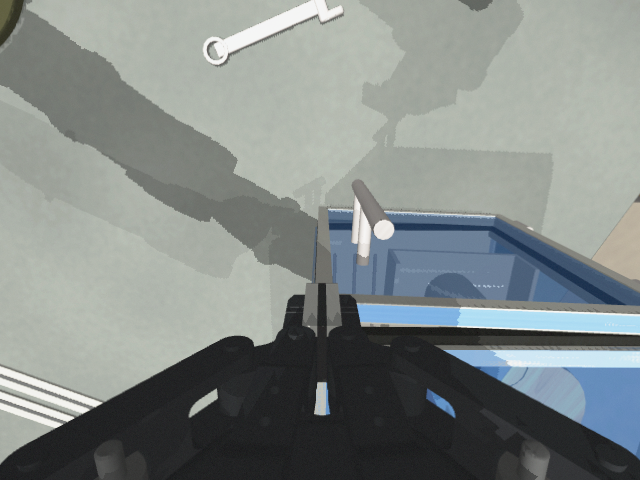

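View pics/side_k2.png

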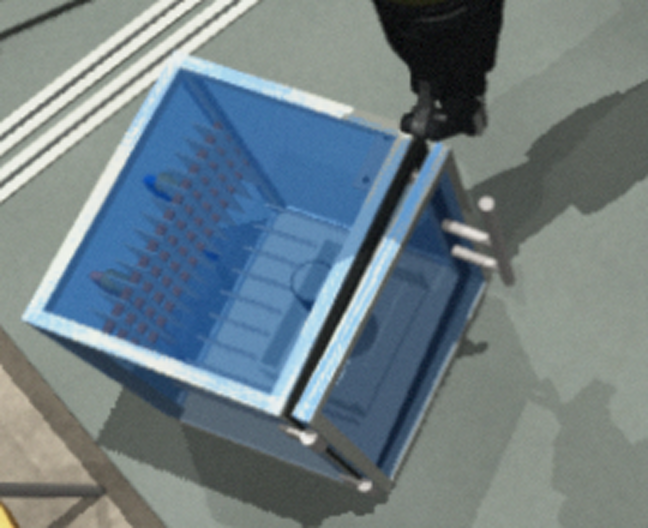

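play_rows(
  commands=[
    [0,0,-4,0,0,0,1],
    [0,0,-3,0,0,0,1],
    [0,0,-1.6,0,0,0,1],
    [0,0,0,0,0,0,1],
  ],
)

```text
time_s: 26.2
ee_pos: [0.5361, -0.0368, 0.2872]
tool_rot: [[0.902, 0.431, -0.003], [0.431, -0.902, 0.0], [-0.002, -0.001, -1.0]]
wrist_force: [0.4, -0.8, 0.4]
grip_width: -0.0
```

```bash
cat > st2.py <<'E'
from bench import ctrl
import numpy as np
s=ctrl.read_state();h=np.array([.7706617,.02255184]);a=np.radians(25.13);u=np.array([np.cos(a),np.sin(a)]);n=np.array([-u[1],u[0]])
p=s['ee_pos'][:2]-h; f=np.array(s['wrist_force'])
print('t',round(s['time_s'],2),'r %.1f n %.2f mm'%(-1e3*p@u,1e3*p@n),'Fn %.2f Fu %.2f'%(f[:2]@n,f[:2]@u),np.round(s['ee_pos'],4),np.round(f,1))
E
python3 st2.py; python3 snap.py l side; python3 - <<'E'
from h import *
z=dict(np.load("side_l.npz"));cv2.imwrite("pics/side_l2.png",cv2.resize(z['p'][110:230,180:330],None,fx=4.5,fy=4.5,interpolation=cv2.INTER_CUBIC))
E
```

```text
t 26.2 r 237.5 n 45.86 mm Fn -0.93 Fu 0.00 [ 0.5361 -0.0368  0.2872] [ 0.4 -0.8  0.4]
```

View pics/side_l2.png

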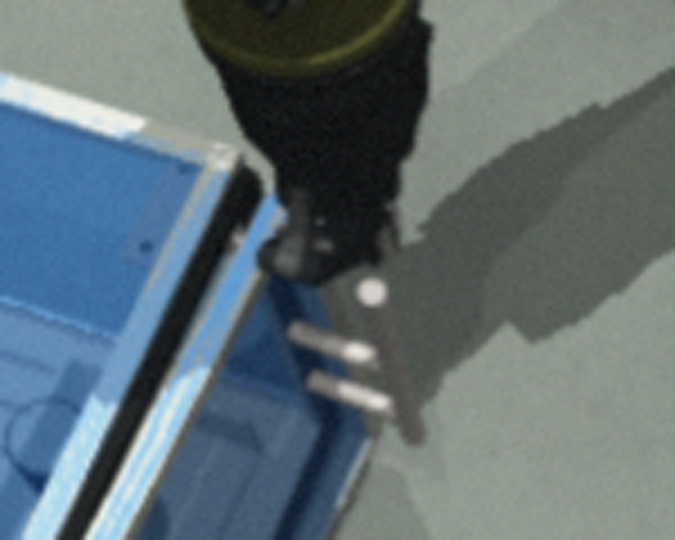

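play_rows(
  commands=[
    [0.21,-0.45,0,0,0,0,1],
    [0.21,-0.45,0,0,0,0,1],
    [0.13,-0.27,0,0,0,0,1],
    [0,0,0,0,0,0,1],
  ],
)

```text
time_s: 26.75
ee_pos: [0.5424, -0.0489, 0.2884]
tool_rot: [[0.904, 0.428, 0.0], [0.428, -0.904, -0.0], [0.0, 0.0, -1.0]]
wrist_force: [0.5, 0.0, -0.1]
grip_width: 0.0002
```

```bash
python3 st2.py
```

```text
t 26.75 r 237.0 n 32.22 mm Fn -0.21 Fu 0.45 [ 0.5424 -0.0489  0.2884] [ 0.5  0.  -0.1]
```

play_rows(
  commands=[
    [0.13,-0.27,0,0,0,0,1],
    [0,0,0,0,0,0,1],
    [0,0,0,0,0,0,1],
  ],
)

```text
time_s: 27.12
ee_pos: [0.5435, -0.0512, 0.2882]
tool_rot: [[0.903, 0.429, -0.0], [0.429, -0.903, 0.0], [-0.0, -0.0, -1.0]]
wrist_force: [0.8, -0.9, 0.1]
grip_width: -0.0001
```

```bash
python3 st2.py
```

```text
t 27.12 r 236.9 n 29.70 mm Fn -1.13 Fu 0.34 [ 0.5435 -0.0512  0.2882] [ 0.8 -0.9  0.1]
```

play_rows(
  commands=[
    [0.13,-0.27,0,0,0,0,1],
    [0,0,0,0,0,0,1],
    [0,0,0,0,0,0,1],
  ],
)

```text
time_s: 27.5
ee_pos: [0.5449, -0.054, 0.2882]
tool_rot: [[0.904, 0.429, -0.0], [0.429, -0.904, 0.0], [-0.0, -0.0, -1.0]]
wrist_force: [0.5, -0.2, 0.7]
grip_width: -0.0003
```

```bash
python3 st2.py
```

```text
t 27.5 r 236.9 n 26.63 mm Fn -0.39 Fu 0.32 [ 0.5449 -0.054   0.2882] [ 0.5 -0.2  0.7]
```

play_rows(
  commands=[
    [0.09,-0.18,0,0,0,0,1],
    [0,0,0,0,0,0,1],
    [0,0,0,0,0,0,1],
  ],
)

```text
time_s: 27.88
ee_pos: [0.5454, -0.055, 0.2882]
tool_rot: [[0.903, 0.429, -0.001], [0.429, -0.903, 0.001], [-0.0, -0.001, -1.0]]
wrist_force: [-3.7, 3.5, 1.0]
grip_width: 0.0002
```

```bash
python3 st2.py
```

```text
t 27.88 r 236.8 n 25.40 mm Fn 4.74 Fu -1.84 [ 0.5454 -0.055   0.2882] [-3.7  3.5  1. ]
```

play_rows(
  commands=[
    [0.09,-0.18,0,0,0,0,1],
    [0,0,0,0,0,0,1],
    [0,0,0,0,0,0,1],
  ],
)

```text
time_s: 28.25
ee_pos: [0.5457, -0.0557, 0.2883]
tool_rot: [[0.903, 0.43, -0.002], [0.43, -0.903, 0.002], [-0.001, -0.003, -1.0]]
wrist_force: [-5.6, 6.8, 3.4]
grip_width: -0.0
```

```bash
python3 st2.py
```

```text
t 28.25 r 236.9 n 24.68 mm Fn 8.54 Fu -2.19 [ 0.5457 -0.0557  0.2883] [-5.6  6.8  3.4]
```

play_rows(
  commands=[
    [0.04,-0.09,0,0,0,0,1],
    [0,0,0,0,0,0,1],
  ],
)

```text
time_s: 28.5
ee_pos: [0.5459, -0.056, 0.2883]
tool_rot: [[0.903, 0.43, -0.003], [0.43, -0.903, 0.003], [-0.001, -0.004, -1.0]]
wrist_force: [-6.4, 8.4, 5.1]
grip_width: -0.0002
```

```bash
python3 st2.py
```

```text
t 28.5 r 236.9 n 24.38 mm Fn 10.36 Fu -2.21 [ 0.5459 -0.056   0.2883] [-6.4  8.4  5.1]
```

play_rows(
  commands=[
    [0.04,-0.09,0,0,0,0,1],
    [0,0,0,0,0,0,1],
  ],
)

```text
time_s: 28.75
ee_pos: [0.5463, -0.057, 0.2882]
tool_rot: [[0.903, 0.43, -0.003], [0.43, -0.903, 0.003], [-0.001, -0.004, -1.0]]
wrist_force: [-7.0, 7.1, 4.3]
grip_width: -0.0002
```

```bash
python3 st2.py
```

```text
t 28.75 r 237.0 n 23.25 mm Fn 9.42 Fu -3.32 [ 0.5463 -0.057   0.2882] [-7.   7.1  4.3]
```

play_rows(
  commands=[
    [0.02,-0.04,0,0,0,0,1],
  ],
)

```text
time_s: 28.88
ee_pos: [0.5463, -0.0572, 0.2883]
tool_rot: [[0.903, 0.431, -0.003], [0.431, -0.903, 0.003], [-0.001, -0.004, -1.0]]
wrist_force: [-7.5, 9.0, 5.5]
grip_width: -0.0003
```

```bash
python3 st2.py
```

```text
t 28.88 r 237.0 n 23.12 mm Fn 11.28 Fu -2.95 [ 0.5463 -0.0572  0.2883] [-7.5  9.   5.5]
```

play_rows(
  commands=[
    [0.02,-0.04,0,0,0,0,1],
    [0,0,0,0,0,0,1],
  ],
)

```text
time_s: 29.12
ee_pos: [0.5464, -0.0573, 0.2882]
tool_rot: [[0.902, 0.431, -0.003], [0.431, -0.902, 0.004], [-0.001, -0.005, -1.0]]
wrist_force: [-8.9, 9.4, 5.4]
grip_width: -0.0001
```

```bash
python3 st2.py
```

```text
t 29.12 r 237.0 n 22.98 mm Fn 12.26 Fu -4.12 [ 0.5464 -0.0573  0.2882] [-8.9  9.4  5.4]
```

play_rows(
  commands=[
    [0.02,-0.04,0,0,0,0,1],
    [0,0,0,0,0,0,1],
  ],
)

```text
time_s: 29.38
ee_pos: [0.5464, -0.0575, 0.2883]
tool_rot: [[0.902, 0.431, -0.004], [0.431, -0.902, 0.004], [-0.001, -0.005, -1.0]]
wrist_force: [-8.6, 10.4, 6.3]
grip_width: -0.0
```

```bash
python3 st2.py
```

```text
t 29.38 r 237.0 n 22.78 mm Fn 13.11 Fu -3.36 [ 0.5464 -0.0575  0.2883] [-8.6 10.4  6.3]
```

```bash
python3 snap.py m side wrist; python3 - <<'E'
from h import *
for t in ["0","l","m"]:
    z=dict(np.load(f"side{'' if t=='0' else '_'}{t}.npz"));cv2.imwrite(f"pics/s_{t}.png",z['p'][130:280,150:280])
ims=[cv2.resize(cv2.imread(f"pics/s_{t}.png"),None,fx=2,fy=3,interpolation=cv2.INTER_CUBIC) for t in "0lm"]
cv2.imwrite("pics/cmp1.png",np.hstack(ims))
E
```

```text
(no output)
```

View pics/cmp1.png

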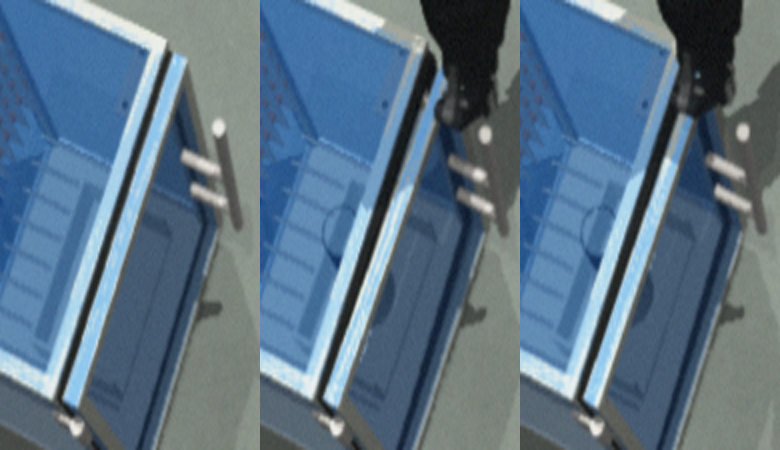

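View pics/wrist_m.png

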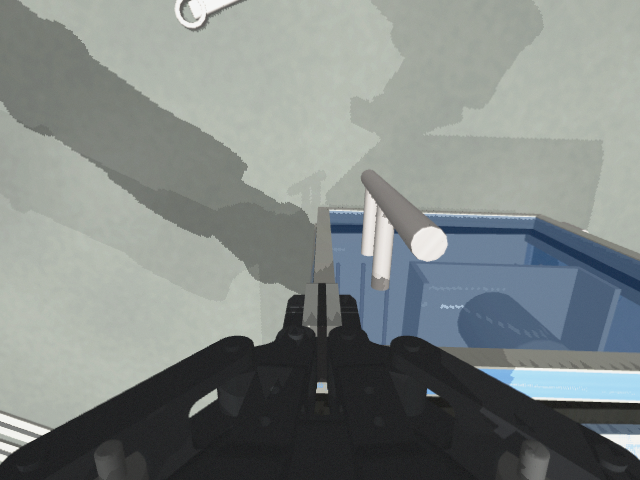

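```bash
cat > barth.py <<'E'
from h import *
import sys
def run(tag):
    z0=dict(np.load("side0.npz")); z=dict(np.load(f"side_{tag}.npz"))
    from arc import np as _
    h=np.array([.7706617,.02255184]);a=np.radians(25.13)
    def bar(t,zz=.312):
        c=a-t;u=np.array([np.cos(c),np.sin(c)]);n=np.array([-u[1],u[0]]);return [*(h-.205*u+.056*n),zz]
    p0=proj(z0,[bar(0)])[0]; J=(proj(z0,[bar(.05)])[0]-p0)/.05
    x,y=np.round(p0).astype(int); g0=cv2.cvtColor(z0['p'],6).astype(np.float32);g=cv2.cvtColor(z['p'],6).astype(np.float32)
    th=lambda i:(i>170).astype(np.float32)
    # sub-pixel template match upsampled
    U=8; T=cv2.resize(g0[y-6:y+7,x-6:x+7],None,fx=U,fy=U,interpolation=cv2.INTER_CUBIC); S=cv2.resize(g[y-16:y+17,x-16:x+17],None,fx=U,fy=U,interpolation=cv2.INTER_CUBIC)
    r=cv2.matchTemplate(S,T,cv2.TM_CCOEFF_NORMED);_,v,_,l=cv2.minMaxLoc(r); d=np.array(l)/U-10
    print(tag,'shift px',d,'score',round(v,3),'px/rad',np.round(J,1),'theta',round(float(d@J/(J@J)),4),'perp resid',round(float(np.cross(J,d)/np.hypot(*J)),2))
for t in sys.argv[1:]: run(t)
E
python3 barth.py k l m 2>/dev/null
```

```text
k shift px [3.5   2.625] score 0.857 px/rad [89.  61.9] theta 0.0403 perp resid 0.16
l shift px [3.5   2.875] score 0.808 px/rad [89.  61.9] theta 0.0416 perp resid 0.36
m shift px [2.25  1.875] score 0.844 px/rad [89.  61.9] theta 0.0269 perp resid 0.25
```

play_rows(
  commands=[
    [0.02,-0.05,0,0,0,0,1],
    [0.02,-0.05,0,0,0,0,1],
  ],
)

```text
time_s: 29.72
ee_pos: [0.5465, -0.0578, 0.2882]
tool_rot: [[0.902, 0.431, -0.004], [0.431, -0.902, 0.005], [-0.002, -0.006, -1.0]]
wrist_force: [-10.6, 11.9, 7.7]
grip_width: -0.0001
```

```bash
python3 st2.py
```

```text
t 29.73 r 237.0 n 22.43 mm Fn 15.24 Fu -4.53 [ 0.5465 -0.0578  0.2882] [-10.6  11.9   7.7]
```

play_rows(
  commands=[
    [0.02,-0.05,0,0,0,0,1],
    [0,0,0,0,0,0,1],
  ],
)

```text
time_s: 29.98
ee_pos: [0.5467, -0.0581, 0.2882]
tool_rot: [[0.902, 0.432, -0.004], [0.432, -0.902, 0.005], [-0.002, -0.007, -1.0]]
wrist_force: [-10.4, 12.6, 7.5]
grip_width: -0.0
```

```bash
python3 st2.py
```

```text
t 29.98 r 237.0 n 22.15 mm Fn 15.83 Fu -4.04 [ 0.5467 -0.0581  0.2882] [-10.4  12.6   7.5]
```

play_rows(
  commands=[
    [0.02,-0.05,0,0,0,0,1],
  ],
)

```text
time_s: 30.1
ee_pos: [0.5469, -0.0587, 0.2882]
tool_rot: [[0.902, 0.432, -0.004], [0.432, -0.902, 0.005], [-0.002, -0.006, -1.0]]
wrist_force: [-9.5, 11.4, 6.8]
grip_width: 0.0002
```

```bash
python3 st2.py
```

```text
t 30.1 r 237.1 n 21.52 mm Fn 14.34 Fu -3.80 [ 0.5469 -0.0587  0.2882] [-9.5 11.4  6.8]
```

play_rows(
  commands=[
    [0,0,0,0,0,0,1],
  ],
)

```text
time_s: 30.22
ee_pos: [0.5472, -0.0595, 0.2882]
tool_rot: [[0.902, 0.431, -0.003], [0.431, -0.902, 0.004], [-0.001, -0.005, -1.0]]
wrist_force: [-7.6, 9.0, 4.6]
grip_width: 0.0001
```

```bash
python3 st2.py
```

```text
t 30.23 r 237.1 n 20.55 mm Fn 11.38 Fu -3.07 [ 0.5472 -0.0595  0.2882] [-7.6  9.   4.6]
```

play_rows(
  commands=[
    [0.02,-0.04,0,0,0,0,1],
  ],
)

```text
time_s: 30.35
ee_pos: [0.548, -0.0612, 0.2882]
tool_rot: [[0.903, 0.43, -0.002], [0.43, -0.903, 0.002], [-0.001, -0.003, -1.0]]
wrist_force: [-4.2, 3.6, 3.3]
grip_width: -0.0
```

```bash
python3 st2.py
```

```text
t 30.35 r 237.2 n 18.80 mm Fn 5.02 Fu -2.26 [ 0.548  -0.0612  0.2882] [-4.2  3.6  3.3]
```

play_rows(
  commands=[
    [0,0,0,0,0,0,1],
    [0,0,0,0,0,0,1],
  ],
)

```text
time_s: 30.6
ee_pos: [0.5488, -0.0628, 0.2883]
tool_rot: [[0.903, 0.429, -0.001], [0.429, -0.903, 0.0], [-0.0, -0.0, -1.0]]
wrist_force: [-4.3, 3.7, 2.3]
grip_width: -0.0004
```

```bash
python3 st2.py
```

```text
t 30.6 r 237.1 n 16.94 mm Fn 5.14 Fu -2.34 [ 0.5488 -0.0628  0.2883] [-4.3  3.7  2.3]
```

```bash
python3 snap.py n side wrist; python3 barth.py m n 2>/dev/null;python3 st2.py; python3 - <<'E'
from h import *
z=dict(np.load("side_n.npz"));cv2.imwrite("pics/s_n.png",z['p'][130:280,150:280])
cv2.imwrite("pics/cmp2.png",np.hstack([cv2.resize(cv2.imread(f"pics/s_{t}.png"),None,fx=2,fy=3,interpolation=cv2.INTER_CUBIC) for t in "0mn"]))
E
```

```text
m shift px [2.25  1.875] score 0.844 px/rad [89.  61.9] theta 0.0269 perp resid 0.25
n shift px [0.125 0.375] score 0.847 px/rad [89.  61.9] theta 0.0029 perp resid 0.24
t 30.7 r 237.1 n 16.95 mm Fn 5.64 Fu -2.19 [ 0.5488 -0.0628  0.2883] [-4.4  4.2  2.4]
```

View pics/cmp2.png

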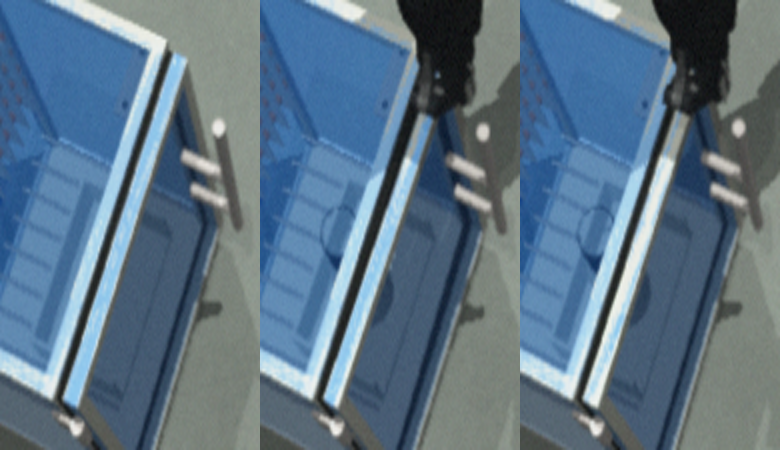

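The bar has returned to within about 0.4 px of its starting position, so the door looks snapped home. I'll back off in small moves and check that it holds.

play_rows(
  commands=[
    [-0.04,0.1,0,0,0,0,1],
    [-0.08,0.17,0,0,0,0,1],
    [-0.2,0.43,0,0,0,0,1],
    [-0.43,0.6,0,0,0,0,1],
    [-0.2,0,0,0,0,0,1],
  ],
)

```text
time_s: 31.32
ee_pos: [0.5393, -0.0492, 0.2883]
tool_rot: [[0.903, 0.43, 0.0], [0.43, -0.903, 0.0], [0.0, -0.0, -1.0]]
wrist_force: [-0.4, 0.2, 0.0]
grip_width: 0.0
```

play_rows(
  commands=[
    [-0.3,0,2,0,0,0,1],
    [-0.5,0,4,0,0,0,1],
    [-2,0,4,0,0,0,1],
    [-4,0,2,0,0,0,1],
    [-4,0,0,0,0,0,1],
  ],
)

```text
time_s: 31.95
ee_pos: [0.431, -0.0502, 0.4098]
tool_rot: [[0.904, 0.428, 0.003], [0.428, -0.904, -0.0], [0.003, 0.002, -1.0]]
wrist_force: [-0.7, -0.1, 0.7]
grip_width: 0.0
```

play_rows(
  commands=[
    [0,4,0,0,0,0,1],
    [0,5,0,0,0,0,1],
    [0,5,0,0,0,0,1],
    [0,4,0,0,0,0,1],
    [0,0,0,0,0,0,1],
  ],
)

```text
time_s: 32.58
ee_pos: [0.431, 0.1332, 0.408]
tool_rot: [[0.901, 0.434, -0.0], [0.434, -0.901, 0.001], [-0.0, -0.001, -1.0]]
wrist_force: [0.0, -0.3, 0.3]
grip_width: 0.0
```

```bash
python3 snap.py p side wrist top; python3 barth.py n p 2>/dev/null;python3 st2.py; python3 - <<'E'
from h import *
z=dict(np.load("side_p.npz"));cv2.imwrite("pics/s_p.png",z['p'][120:280,150:280])
z0=dict(np.load("side0.npz"));cv2.imwrite("pics/s_0.png",z0['p'][120:280,150:280])
cv2.imwrite("pics/cmp3.png",np.hstack([cv2.resize(cv2.imread(f"pics/s_{t}.png"),None,fx=3,fy=3,interpolation=cv2.INTER_CUBIC) for t in "0p"]))
E
```

```text
n shift px [0.125 0.375] score 0.847 px/rad [89.  61.9] theta 0.0029 perp resid 0.24
p shift px [0. 0.] score 0.998 px/rad [89.  61.9] theta 0.0 perp resid 0.0
t 32.73 r 261.7 n 240.33 mm Fn -0.24 Fu -0.16 [0.4316 0.129  0.4083] [-0.  -0.3  0.1]
```

View pics/cmp3.png

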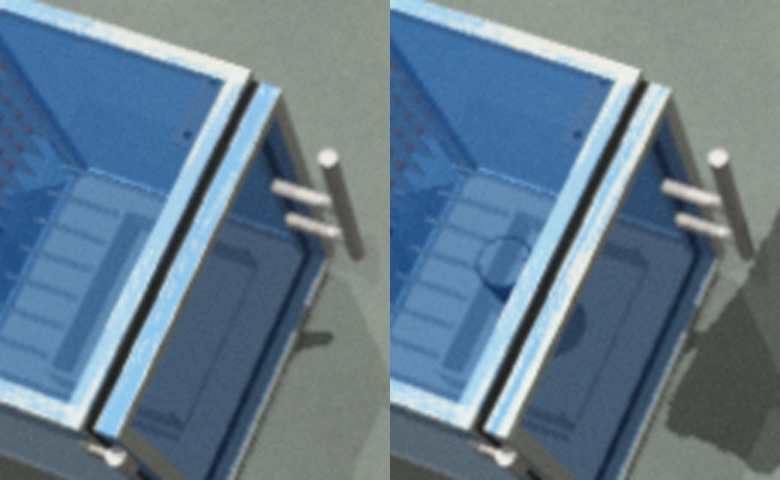

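View pics/top_p.png

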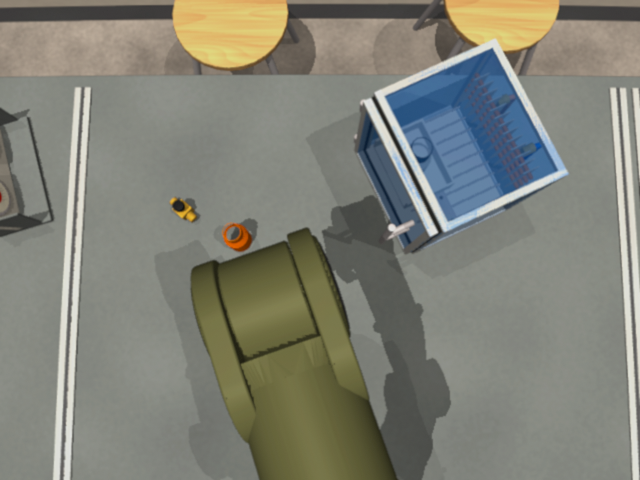

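The handle patch matches the opening picture exactly (shift 0, score 0.998), so the door is shut. I'll check where the bottle sits inside before handing in.

```bash
python3 - <<'E'
from h import *
z=dict(np.load("top_p.npz"));h=np.array([.7706617,.02255184]);a=np.radians(25.13);u=np.array([np.cos(a),np.sin(a)]);n=np.array([-u[1],u[0]])
c=h-.105*u-.052*n;print('rack c',c,proj(z,[[*c,.285],[*c,.165]]),proj(dict(np.load('side_p.npz')),[[*c,.285]]))
cv2.imwrite("pics/top_p2.png",cv2.resize(z['p'][110:200,370:490],None,fx=5,fy=5,interpolation=cv2.INTER_CUBIC))
E
```

```text
rack c [ 0.69768333 -0.0691169 ] [[422.91398754 147.31557746]
 [411.52876676 166.63838843]] [[186.38709996 206.84043818]]
```

View pics/top_p2.png

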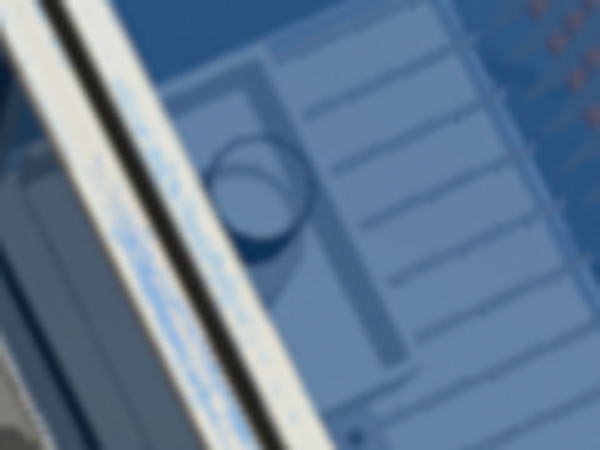

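The cap ring is centred at crop (260,190), which is pixel (422,148). I predicted (422.9,147.3) for a bottle upright at the rack centre, so it hasn't shifted. Handing in.

```bash
python3 -c "
from bench import ctrl
print(ctrl.hand_in()); s=ctrl.read_state(); print(s['time_s'])"
```

```text
the job is handed in; nothing more can be done
None
the job is handed in; nothing more can be done
```

The bottle is in the door rack, the chamber is shut, and I handed the job in at about 33 s of the 72 s. The hand-in gave no verdict.

**What I did:**
- **Opening:** I gripped the bar handle and swung the door open to about 1.26 rad through its catch.
- **Bottle:** I picked the bottle up by its cap, set it down on the rack floor and let go.
- **Closing:** I swung the door back on the handle to about 0.034 rad. The arm gave too much there, so I let go and pushed the panel near its free edge with closed fingers, in steps of about 0.5 mm. The push peaked at about 16 N, then fell away as the catch drew the door in, and I backed off.

**Last checks:**
- **Door:** With the arm clear, the side camera matched the handle's starting position exactly (shift 0 px, score 0.998). While the fingers still touched the door it read about 0.003 rad, which is within that measurement's error.
- **Bottle:** The cap was within about 1 px of where it should be for a bottle upright at the rack centre.
- **Arm:** It was clear of everything, with the wrist force near zero.
- **Bench:** The orange look-alike and the valve looked unmoved. The arm hid the jar and the spanner in the last top view, so I did not recheck them there, but the arm never touched them.
- **Seal force:** It can't be read directly. My finger force on the shut door was about 5 N just before I backed off.

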